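# Clear the treatment-room counter after clinic

### The job

Put the clean things on the counter away: set the stopper fully into the mouth of the amber jar, nest the steel pots in the wide basin one inside the other by size, each standing on the floor of the next larger one there is, and stand every flat instrument cassette upright on its short end in a bay of the wire rack, one to a bay. Leave everything standing by itself, and do not knock the jar over or push the bottles, soap pump and tape out of their places.

Things in the scene. Friction and masses are not known exactly. Their poses are not given: they have to be found in the camera images.
- jar: wide-mouth amber glass jar, 82 mm across and 112 mm high with a short neck (62 mm outside, bore 54 mm wide, rim 112 mm up). Loose, about 0.55 kg. Origin at the centre of its underside, z up along its axis.
- stopper: amber glass stopper standing beside the jar, knob up: tapered plug 26 mm long (43 mm across at its foot, 48 mm at the top), flange 64 mm across and 6 mm thick, round knob 28 mm across, its sides 38 to 64 mm above the foot. Origin at the centre of the plug's foot, z towards the knob. Seated, the flange rests on the jar's rim, the foot 86 mm above the jar's underside.
- basin: the widest steel vessel: shallow round basin, 140 mm across at the rim, 108 mm at the foot, 42 mm high, 3 mm floor and wall, 0.3 kg. Loose; it stays standing on the counter. Origin at the centre of its underside, z up.
- pot_large: steel pot, 68 mm across at the rim, 60 mm at the foot, 50 mm high, 3 mm floor and wall, mass 80 to 145 g, standing upright. Origin at the centre of its underside, z up. May be absent.
- pot_medium: steel pot, 50 mm across at the rim, 44 mm at the foot, 68 mm high, 3 mm floor and wall, 75 to 130 g, standing upright; inside the large pot it stands about 20 mm above that pot's rim. Origin at the centre of its underside, z up. May be absent.
- pot_small: narrow steel pot, 33 mm across at the rim, 29 mm at the foot, 86 mm high, 3 mm floor, 68 to 117 g, standing upright; inside the medium pot it stands about 20 mm above that pot's rim. Origin at the centre of its underside, z up. May be absent.
- rack: steel cassette rack, fixed: base plate 196 by 104 mm, 4 mm thick, with five wire hoops (4 mm wire, 52 mm wide, 62 mm high) across it in a row, 44 mm apart: four bays 40 mm wide, open at the sides and top. Origin at the centre of the underside; x runs along the row of bays, roughly to the robot's left, z up. It may be on the left or right of the counter.
- bay1 (a point): bay 1 of the rack, counted from the rack's -x end: point on the base plate's upper face midway between two hoops; axes as the rack's.
- bay2 (a point): bay 2 of the rack, counted from the rack's -x end: point on the base plate's upper face midway between two hoops; axes as the rack's.
- bay3 (a point): bay 3 of the rack, counted from the rack's -x end: point on the base plate's upper face midway between two hoops; axes as the rack's.
- bay4 (a point): bay 4 of the rack, counted from the rack's -x end: point on the base plate's upper face midway between two hoops; axes as the rack's.
- cassette1: instrument cassette: closed flat aluminium box 130 mm long (x), 60 mm wide (y), 28 mm thick (z), slots in both faces, 180 to 310 g, lying flat on the counter, its long side roughly across the robot's view. Origin in its middle (14 mm up when flat, 65 mm above the base plate on end). All are alike; either end may be up. May be absent.
- cassette2: instrument cassette: closed flat aluminium box 130 mm long (x), 60 mm wide (y), 28 mm thick (z), slots in both faces, 180 to 310 g, lying flat on the counter, its long side roughly across the robot's view. Origin in its middle (14 mm up when flat, 65 mm above the base plate on end). All are alike; either end may be up. May be absent.
- cassette3: instrument cassette: closed flat aluminium box 130 mm long (x), 60 mm wide (y), 28 mm thick (z), slots in both faces, 180 to 310 g, lying flat on the counter, its long side roughly across the robot's view. Origin in its middle (14 mm up when flat, 65 mm above the base plate on end). All are alike; either end may be up. May be absent.
- cassette4: instrument cassette: closed flat aluminium box 130 mm long (x), 60 mm wide (y), 28 mm thick (z), slots in both faces, 180 to 310 g, lying flat on the counter, its long side roughly across the robot's view. Origin in its middle (14 mm up when flat, 65 mm above the base plate on end). All are alike; either end may be up. May be absent.
- brown_bottle: bystander, to be left where it is: small brown bottle, 48 mm across, 105 mm high. Origin at the centre of its underside.
- brown_bottle2: bystander, to be left where it is: brown bottle, 56 mm across, 120 mm high. Origin at the centre of its underside.
- soap_pump: bystander, to be left where it is: white soap pump, 72 mm across, 184 mm high. Origin at the centre of its underside.
- tape_roll: bystander, to be left where it is: roll of tape lying flat, 60 mm across, 20 mm high. Origin at the centre of its underside.
There are look-alikes about, which are no part of the job. What is shaped like the basin but brown is not meant.

How it is judged:
By the outcome, as a careful person would: the job done as asked, in the order asked, and still so for the second after the job is handed in, with the robot touching nothing.
Of cassette1, cassette2, cassette3, cassette4 only 3 to 4 are there at a start; the rules pass over those that are not, and their reading is None.
Of pot_large, pot_medium, pot_small only 2 to 3 are there at a start; the rules pass over those that are not, and their reading is None.
At some moment in a run one of pot_large, basin may be knocked a few centimetres aside while the robot is not near it.
It also fails if it takes over 208 s, if anything falls off the work surface, if the arm or the gripper's body presses on something with over 40 N, if the wrist force passes 120 N, or if a joint passes its speed limit or range.

### The arm

A 6-joint arm with a two-finger parallel gripper is mounted at the origin on the work surface. World frame = base frame: x ahead of the robot, y to its left, z up, the work surface at z = 0. Lengths are in m, angles in degrees, forces in N, time in s.
With the tool pointing down it reaches from about 0.325 to 0.85 m from the base axis. Payload 15.5 kg.
Tool frame: the origin (TCP) lies at the very end of the fingers, on their centre line; the grasp point (between the pads) lies arm.grip_depth behind it (arm.grip_depth is the distance from the TCP to the grasp point, in m); z points along the fingers, y is the line along which they close (so a half turn about z gives the same grasp; the last joint's range is limited). The gripper opens to 91 mm and grips with 3 to 60 N. Pads are 32 mm wide; open, the fingers measure 118 mm over their backs; the gripper's body (76 mm by 178 mm) begins 60 mm behind the grasp point.
Start: joints at [-72.221, 28.281, 77.091, -0, 74.628, -5.472], TCP at [0.247, -0.574, 0.193] pointing down, gripper open.
Joint ranges: [-166.48, 166.48], [-47.26, 123.95], [12.59, 153.08], [-70.14, 250.14], [6.76, 159.57], [-176.63, 176.63]. Speed limits (degrees/s): [108.29, 108.29, 147.25, 172.46, 172.46, 172.46].

### API

Orientations are given as a 3x3 rotation matrix whose columns are the frame's x, y, z axes.
In Python, from rig import arm gives the robot as it stands. Calls block until the motion is done:
- arm.move_to(position, orientation): joint-space move of the TCP to a pose.
- arm.move_l(position, orientation=None, feed=0.15): straight line of the TCP; orientation=None keeps the orientation; feed is the mean speed in m/s.
- arm.move_joints(angles): joint-space move.
- arm.grip(opening): finger opening in m; the grip force is fixed at half the most; returns when the fingers have stopped.
- arm.sleep(seconds).
- arm.solve_ik(position, orientation): joint angles nearest the present ones, or None.
- arm.snapshot(name): name is "scene" or "top" or "wrist"; returns the picture (384x512x3 uint8, red, green, blue); there is no depth.
- arm.get_calibration(name): a dict with "intrinsics" (3x3 intrinsics, pixels), "k1" (the pictures are not rectified: a ray, as slopes to the right and down, at radius r is drawn at 1 + k1 r^2 times it, then the intrinsics apply), "cam_to_world" (4x4, takes a point from camera to world coordinates). Camera axes: x right, y down, z forward; pixel columns grow to the right and rows downward; lengths in m; the calibration is good to about 2 mm. A picture is of the moment at which its call begins: read the wrist's pose just before it. get_calibration takes no time and is no camera call; for the wrist camera it gives the pose at the moment of the call.
A pose or a line that the arm cannot do raises arm.Unreachable and nothing moves.
- arm.sign_off(): hands the job in; it is judged then, once.
Readings, each from a call of its own:
- arm.current_t(): time.
- arm.current_joint_positions(): joint angles.
- arm.current_dq(): joint speeds.
- arm.current_tau(): joint torques, N m.
- arm.current_ee_pos(): TCP position.
- arm.current_tool_rot(): TCP orientation.
- arm.current_force(): force on the tool from outside, world axes, zero at the start.
- arm.current_torque(): the same for the moment, N m.
- arm.current_width(): finger opening in m.
- arm.current_grasp_force(): force on a finger pad.
Only numpy, scipy, OpenCV 4.12 (cv2) and the standard library are available. Lean on these libraries where they do the work, as an engineer would, in place of code of your own. Each camera call takes 0.05 s, during which the arm holds its last target. There are 200 camera calls.

## Working session

There is one attempt and no reset: what is moved stays moved. The work goes in short steps, each a Python script; the robot and the scene stay as the last script left them, time stands still between calls to the robot, and variables do not carry over. Pictures are saved under pics/ and viewed, at most 14 in all, crops included, and the job is handed in when it is done.

```bash
ls; mkdir -p pics; python3 - <<'E'
from rig import arm
import cv2,numpy as np
for n in("scene","top"):
    im=arm.snapshot(n); cv2.imwrite(f"pics/{n}0.png",cv2.resize(im[:,:,::-1],(800,600),interpolation=cv2.INTER_CUBIC))
    cv2.imwrite(f"pics/{n}0raw.png",im[:,:,::-1])
    c=arm.get_calibration(n);print(n,c)
print(arm.get_calibration("wrist"),arm.grip_depth,arm.current_t(),arm.current_tool_rot())
E
```

```text
pics
scene {'intrinsics': array([[375.20774495,   0.        , 251.78389149],
       [  0.        , 375.20774495, 192.4295589 ],
       [  0.        ,   0.        ,   1.        ]]), 'k1': 0.03660920004803486, 'cam_to_world': array([[-0.80404102,  0.50835643, -0.30836954,  0.92483942],
       [ 0.59450428,  0.67943691, -0.43003505,  0.59446198],
       [-0.00909343, -0.52909284, -0.84851522,  1.07444032],
       [ 0.        ,  0.        ,  0.        ,  1.        ]])}
top {'intrinsics': array([[418.79516765,   0.        , 246.27039082],
       [  0.        , 418.79516765, 192.1961989 ],
       [  0.        ,   0.        ,   1.        ]]), 'k1': 0.04468645804698259, 'cam_to_world': array([[-1.66270935e-02, -9.88807859e-01,  1.48265163e-01,
         3.75740123e-01],
       [-9.99861509e-01,  1.63381842e-02, -3.16639374e-03,
         6.01052776e-02],
       [ 7.08571470e-04, -1.48297278e-01, -9.88942574e-01,
         1.27371067e+00],
       [ 0.00000000e+00,  0.00000000e+00,  0.00000000e+00,
         1.00000000e+00]])}
{'intrinsics': array([[331.25593865,   0.        , 251.66269146],
       [  0.        , 331.25593865, 189.9399568 ],
       [  0.        ,   0.        ,   1.        ]]), 'k1': -0.051992912040623895, 'cam_to_world': array([[ 3.94087130e-01, -8.80731643e-01, -2.62692037e-01,
         3.20378644e-01],
       [-9.19072664e-01, -3.77919835e-01, -1.11723030e-01,
        -5.43128846e-01],
       [-8.78523337e-04,  2.85461679e-01, -9.58389721e-01,
         3.83507414e-01],
       [ 0.00000000e+00,  0.00000000e+00,  0.00000000e+00,
         1.00000000e+00]])} 0.0188 0.1 [[ 9.18782044e-01  3.94765027e-01 -3.59716367e-04]
 [ 3.94765184e-01 -9.18781482e-01  1.01831677e-03]
 [ 7.14951099e-05 -1.07761466e-03 -9.99999417e-01]]
```

View pics/top0.png

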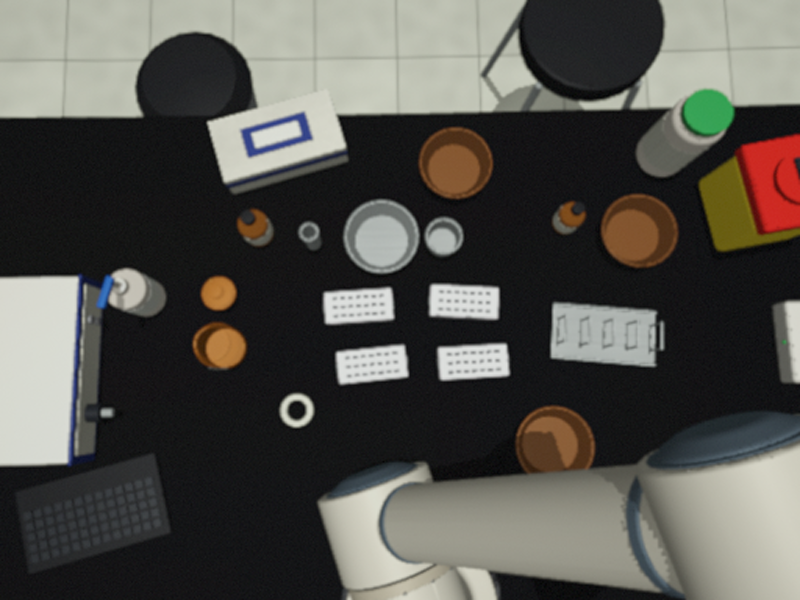

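View pics/scene0.png

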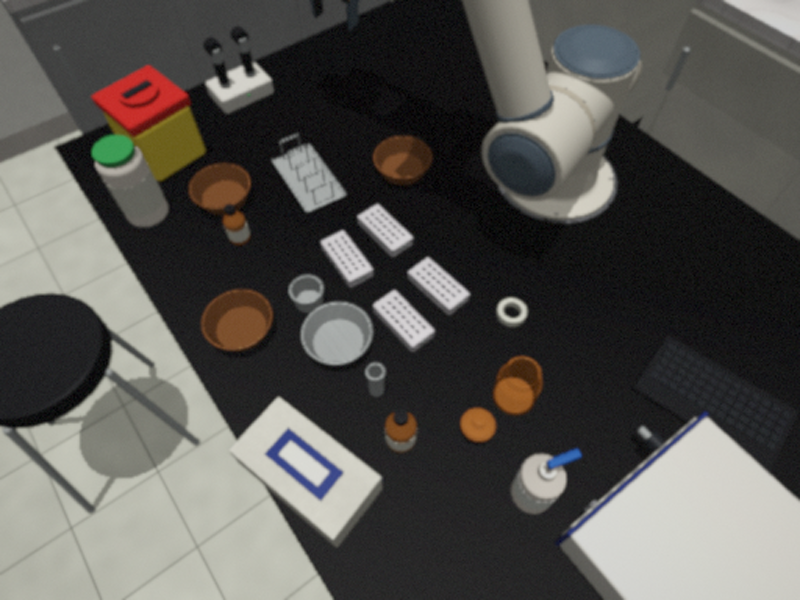

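Top picture (800×600 view):
- **Amber jar:** (220,345), the open mouth. Its stopper is at (218,293). The look-alikes are brown bottles at (255,226) and (570,216).
- **Basin:** the steel one at (381,237). The brown ones at (455,162), (638,230) and (555,443) are decoys.
- **Pots:** large at (443,237) and small at (309,235). The medium one seems to be absent.
- **Cassettes:** (358,306), (464,302), (372,364) and (473,362).
- **Rack:** (605,335).

Next I'll check these in wrist close-ups.

```bash
cat > h.py <<'E'
from rig import arm
import numpy as np, cv2
def ray(c,u,v):
    K=c["intrinsics"]; xd=np.array([(u-K[0,2])/K[0,0],(v-K[1,2])/K[1,1]]); x=xd.copy()
    for _ in range(20): x=xd/(1+c["k1"]*(x@x))
    T=c["cam_to_world"]; return T[:3,3],T[:3,:3]@np.r_[x,1]
def p2w(c,u,v,z):
    o,d=ray(c,u,v); return (o+d*(z-o[2])/d[2])[:2]
def w2p(c,p):
    T=c["cam_to_world"]; q=T[:3,:3].T@(np.asarray(p,float)-T[:3,3]); x=q[:2]/q[2]; x=x*(1+c["k1"]*(x@x))
    K=c["intrinsics"]; return np.array([K[0,0]*x[0]+K[0,2],K[1,1]*x[1]+K[1,2]])
def down(a):
    "tool down; a = angle (deg) of tool x axis (camera side) in world"
    a=np.radians(a); x=np.array([np.cos(a),np.sin(a),0]); z=np.array([0,0,-1.]); return np.c_[x,np.cross(z,x),z]
def shot(n,name):
    c=arm.get_calibration(n); im=arm.snapshot(n)[:,:,::-1]; cv2.imwrite(f"pics/{name}raw.png",im)
    cv2.imwrite(f"pics/{name}.png",cv2.resize(im,(800,600),interpolation=cv2.INTER_CUBIC)); np.save(f"pics/{name}.npy",c,allow_pickle=True); return c,im
def cal(name): return np.load(f"pics/{name}.npy",allow_pickle=True).item()
E
python3 - <<'E'
from h import *
c=arm.get_calibration("top"); s=.64
for n,u,v,z in [("jar",220,345,.1),("stop",218,293,.05),("basin",381,237,.04),("large",443,234,.05),("small",309,230,.08),("rack",605,335,.004),
 ("c1",358,306,.028),("c2",464,302,.028),("c3",372,364,.028),("c4",473,362,.028)]: print(n,p2w(c,u*s,v*s,z).round(3))
print(arm.current_joint_positions())
for p in [((.55,-.05,.3),0),((.43,-.3,.3),0),((.5,.35,.3),0),((.45,.12,.3),0)]:
    print(p,arm.solve_ik(p[0],down(p[1])))
R=np.c_[[0,0,1],[-1,0,0],[0,-1,0]].astype(float)
for sg in(1,-1):
  for y in(-.15,-.2,-.4): print(sg,y,arm.solve_ik((.45,y*1.,.11),R if sg>0 else np.c_[[0,0,1],[1,0,0],[0,1,0]].astype(float)))
  for x in (0,1): pass
E
```

```text
jar [0.476 0.353]
stop [0.578 0.371]
basin [0.685 0.061]
large [ 0.686 -0.058]
small [0.69  0.196]
rack [ 0.491 -0.369]
c1 [0.552 0.108]
c2 [ 0.557 -0.096]
c3 [0.441 0.082]
c4 [ 0.441 -0.109]
[-7.22218772e+01  2.83126650e+01  7.71208038e+01 -1.87855439e-03
  7.46283833e+01 -5.47271056e+00]
((0.55, -0.05, 0.3), 0) [-1.13897753e+01  1.72529014e+01  7.79826702e+01 -2.54444375e-14
  8.47644284e+01  7.86102247e+01]
((0.43, -0.3, 0.3), 0) [-4.14296109e+01  1.47458460e+01  8.16026152e+01 -2.54444375e-14
  8.36515388e+01  4.85703891e+01]
((0.5, 0.35, 0.3), 0) [ 2.93880164e+01  2.24914038e+01  6.99161499e+01 -2.54444375e-14
  8.75924464e+01  1.19388016e+02]
((0.45, 0.12, 0.3), 0) [ 7.57897357e+00  9.46102965e+00  8.86915439e+01 -2.54444375e-14
  8.18474265e+01  9.75789736e+01]
1 -0.15 None
1 -0.2 None
1 -0.4 None
-1 -0.15 [-54.29785089  67.22009739  75.66611666  42.02430197 119.34044308
 -66.17506268]
-1 -0.2 [-56.59436764  68.6531758   69.10712748  41.69575238 124.13719803
 -63.43882769]
-1 -0.4 [-63.64520715  79.117052    33.98600596  51.61988247 145.50732622
 -43.85959702]
```

```bash
python3 - <<'E'
from h import *
for n,p in [("C",(.53,-.36,.25)),("B",(.62,.03,.27)),("A",(.56,.34,.25))]:
    arm.move_to(p,down(0)); arm.sleep(.3); shot("wrist",n)
print(arm.current_t(),arm.current_ee_pos())
E
```

```text
5.1917 [0.56032231 0.33946909 0.2500671 ]
```

View pics/A.png

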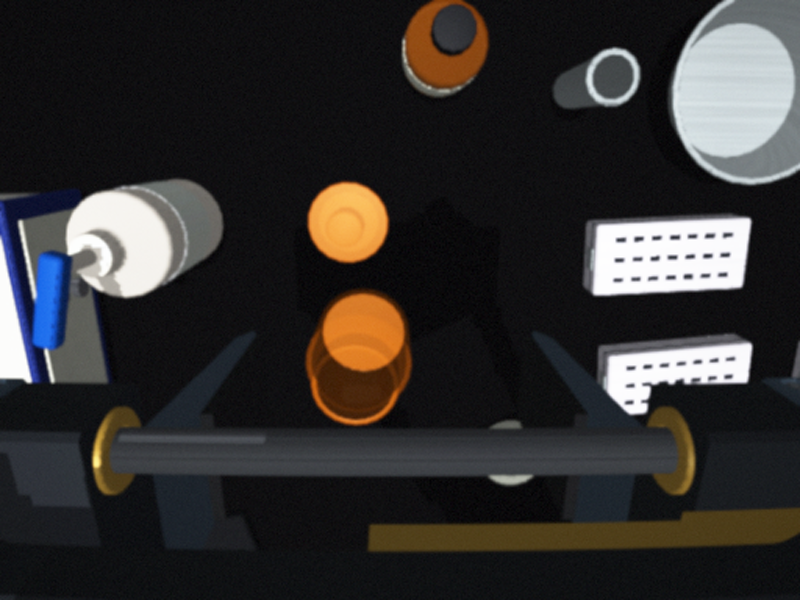

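View pics/B.png

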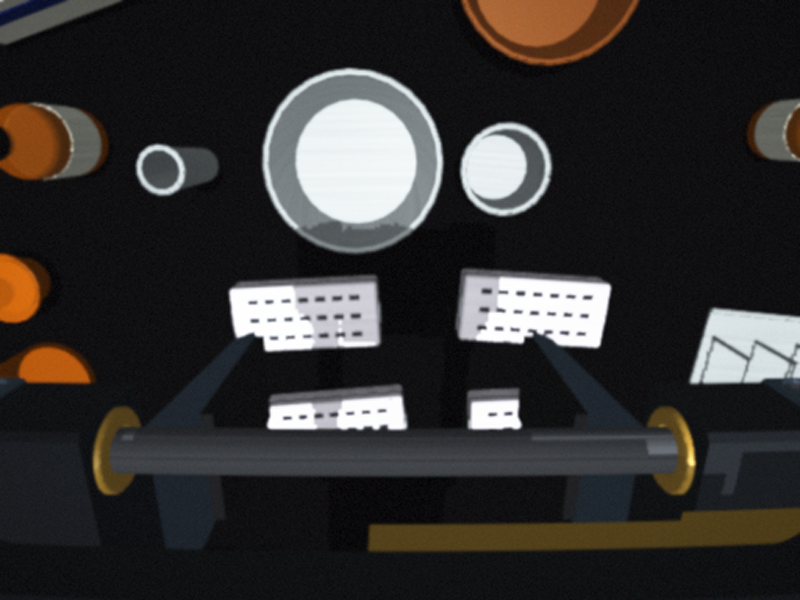

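View pics/C.png

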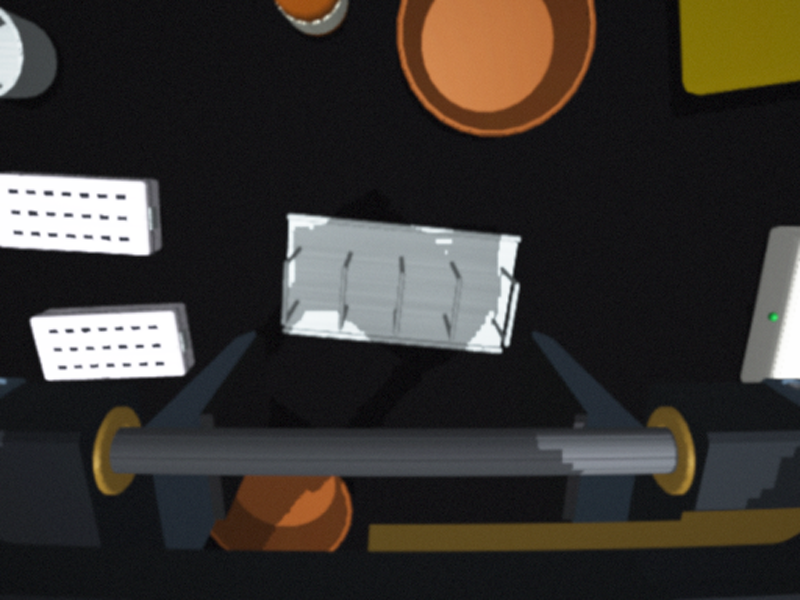

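Close-ups:
- **A:** stopper flange is centred at (348,222) and the jar rim at about (356,382).
- **B:** basin (353,160), large pot (506,168) with a rim of about 68 mm, small pot (161,170). There is no medium pot.
- **C:** rack plate corners are at (290,214), (520,238), (501,352) and (283,334).

Next I'll compute positions and overlay the models to check them.

```bash
python3 - <<'E'
from h import *
from scipy.optimize import least_squares
s=.64
A,B,C=cal("A"),cal("B"),cal("C"); im={k:cv2.imread(f"pics/{k}raw.png") for k in"ABC"}
def circ(c,x0,x1,y0,y1,z):
    e=[p2w(c,u*s,v*s,z) for u,v in((x0,(y0+y1)/2),(x1,(y0+y1)/2),((x0+x1)/2,y0),((x0+x1)/2,y1))]
    return np.r_[(e[2][0]+e[3][0])/2,(e[0][1]+e[1][1])/2, np.linalg.norm(e[0]-e[1]),np.linalg.norm(e[2]-e[3])].round(4)
R={}
R["stop"]=circ(A,308,388,182,263,.032); R["jar"]=circ(A,312,399,341,423,.112)
R["basin"]=circ(B,263,442,68,252,.042); R["large"]=circ(B,461,551,123,215,.05); R["small"]=circ(B,137,186,144,195,.086)
R["smallA"]=circ(A,586,640,48,105,.086)
for k in R: print(k,R[k])
def rect(c,pts,z,L,W):
    P=np.array([p2w(c,u*s,v*s,z) for u,v in pts]); m=P.mean(0)
    d=(P[1]-P[0]+P[2]-P[3])/2; e=(P[0]-P[3]+P[1]-P[2])/2
    print(m.round(4),"ang of -L axis from +y:",np.degrees(np.arctan2(-d[0],-d[1])).round(2),"L,W",np.linalg.norm(d).round(4),np.linalg.norm(e).round(4)); return m
# corners TL,TR,BR,BL
rect(C,[(290,214),(520,238),(501,352),(283,334)],.004,.196,.104)
rect(A,[(593,222),(750,216),(744,288),(597,295)],.028,.13,.06)
rect(B,[(464,273),(609,285),(600,347),(460,339)],.028,.13,.06)
rect(B,[(231,289),(379,280),(380,345),(265,351)],.028,.13,.06)
rect(C,[(31,317),(187,311),(188,374),(43,381)],.028,.13,.06)
def ov(k,ctr,r,z):
    t=np.linspace(0,2*np.pi,60); return np.array([w2p(cal(k),(ctr[0]+r*np.cos(a),ctr[1]+r*np.sin(a),z)) for a in t])
# overlay crops
def crop(k,x0,y0,w,h,sc,curves):
    o=cv2.resize(im[k][y0:y0+h,x0:x0+w],None,fx=sc,fy=sc,interpolation=cv2.INTER_CUBIC)
    for q in curves: cv2.polylines(o,[np.int32(((q-[x0,y0]+.5)*sc)*8)],True,(0,255,0),1,cv2.LINE_AA,3)
    return o
a=crop("A",180,105,100,175,3.4,[ov("A",R["jar"],.031,.112),ov("A",R["jar"],.041,.0),ov("A",R["stop"],.032,.032)])
b=crop("B",80,30,290,140,1.55,[ov("B",R["basin"],.07,.042),ov("B",R["large"],.034,.05),ov("B",R["large"],.027,.003),ov("B",R["basin"],.051,.003),ov("B",R["small"],.0165,.086)])
o=np.zeros((600,800,3),np.uint8); o[:a.shape[0],:a.shape[1]]=a[:600]; o[:b.shape[0],345:345+b.shape[1]]=b[:,:455]
cv2.imwrite("pics/ov1.png",o)
E
```

```text
stop [0.5796 0.3741 0.0635 0.0645]
jar [0.4795 0.3648 0.061  0.0632]
basin [0.6847 0.0604 0.1411 0.1416]
large [ 0.6804 -0.0594  0.0703  0.0701]
small [0.6834 0.1939 0.0357 0.0359]
smallA [0.6831 0.1957 0.0356 0.035 ]
[ 0.489  -0.3665] ang of -L axis from +y: 5.59 L,W 0.1978 0.1072
[0.5524 0.1076] ang of -L axis from +y: -2.62 L,W 0.1292 0.0618
[ 0.5573 -0.096 ] ang of -L axis from +y: 4.28 L,W 0.1283 0.0597
[0.5527 0.099 ] ang of -L axis from +y: -3.35 L,W 0.1171 0.0608
[ 0.4418 -0.1151] ang of -L axis from +y: -2.82 L,W 0.1372 0.0598
```

View pics/ov1.png

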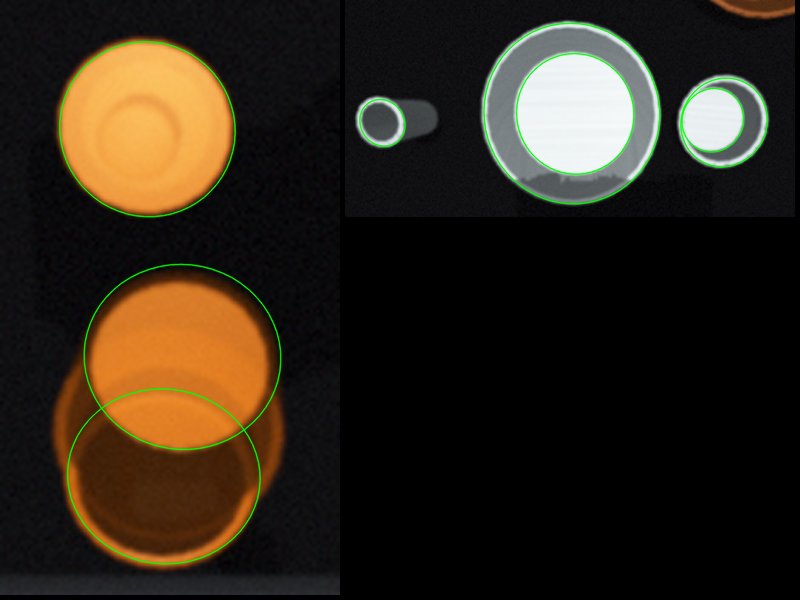

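Overlays match to within 1–2 mm, and the choices are confirmed: steel basin, large pot, small pot, amber jar and stopper. I'll do the stopper first.

```bash
python3 - <<'E'
from h import *
R=down(40); S=np.array([.5798,.3748]); J=np.array([.4788,.3655])
arm.grip(.06); arm.move_to((*S,.14),R); arm.move_l((*S,.037),feed=.12); arm.grip(.018)
print("w",arm.current_width(),arm.current_grasp_force())
arm.move_l((*S,.18),feed=.15); arm.move_l((*J,.18),feed=.15); arm.sleep(.2)
shot("scene","s1"); f0=arm.current_force()
arm.move_l((*J,.150),feed=.1)
for z in(.14,.13,.1245,.1232):
    arm.move_l((*J,z),feed=.06); print(z,arm.current_force()-f0)
arm.grip(.05); arm.move_l((*J,.2),feed=.15)
arm.move_to((.62,.27,.25),down(0)); arm.sleep(.2); shot("wrist","D"); print(arm.current_t())
i=cv2.imread("pics/s1.png")[250:500,300:650]; d=cv2.imread("pics/D.png")
o=np.zeros((600,800,3),np.uint8); o[:,:]=d; o[430:600,:238]=cv2.resize(i,(238,170)); cv2.imwrite("pics/D2.png",o)
E
```

```text
w 0.026536310719517335 30.00054895877838
0.14 [-2.24299547  0.72520397  0.78619608]
0.13 [-0.1642778   0.10647501  0.44398753]
0.1245 [-1.53564913  0.84296646  0.37612038]
0.1232 [-1.25575879  0.35295334  0.29593916]
14.1417
```

View pics/D2.png

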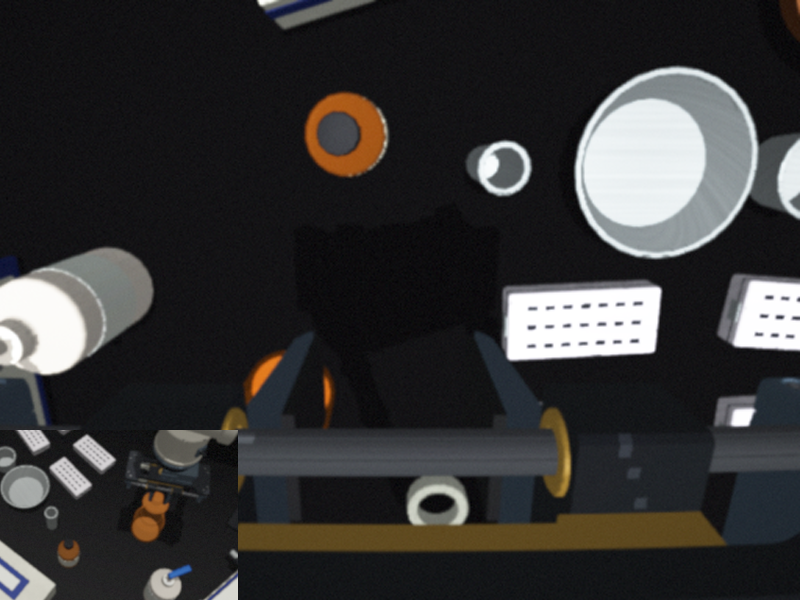

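D: the stopper is off the counter and the pots look unmoved, with the basin at (666,162). Now I'll check the seating and compare against the B view from the same pose.

```bash
python3 - <<'E'
from h import *
arm.move_to((.62,.03,.27),down(0)); arm.sleep(.3); c,im=shot("wrist","E"); shot("scene","s2")
b=cv2.imread("pics/Braw.png"); d=cv2.absdiff(b,im).max(2)
print("diff>60 px in pots region",(d[30:170,80:360]>60).sum(), "left(stopper) region",(d[150:200,0:40]>60).sum(), arm.current_t())
print(p2w(cal("D"),666*.64,162*.64,.042))
s=cv2.imread("pics/s2raw.png"); s=cv2.resize(s[205:305,255:365],None,fx=4,fy=4,interpolation=cv2.INTER_CUBIC)
e=cv2.resize(im[0:240],(600,281)); o=np.zeros((600,800,3),np.uint8); o[:400,:440]=s; cv2.imwrite("pics/s2c.png",o[:400,:440])
E
```

```text
diff>60 px in pots region 1188 left(stopper) region 829 15.4917
[0.68733379 0.06262857]
```

View pics/s2c.png

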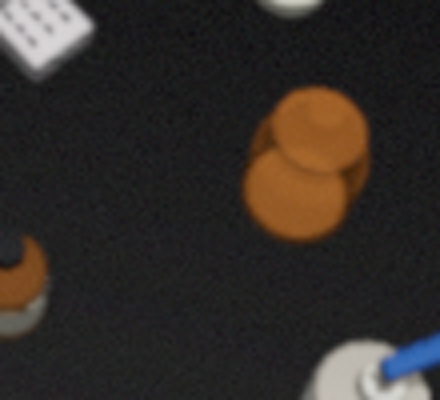

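The stopper's flange sits flat on the jar rim. The pot region has changed since B, so I'll look at E.

View pics/E.png

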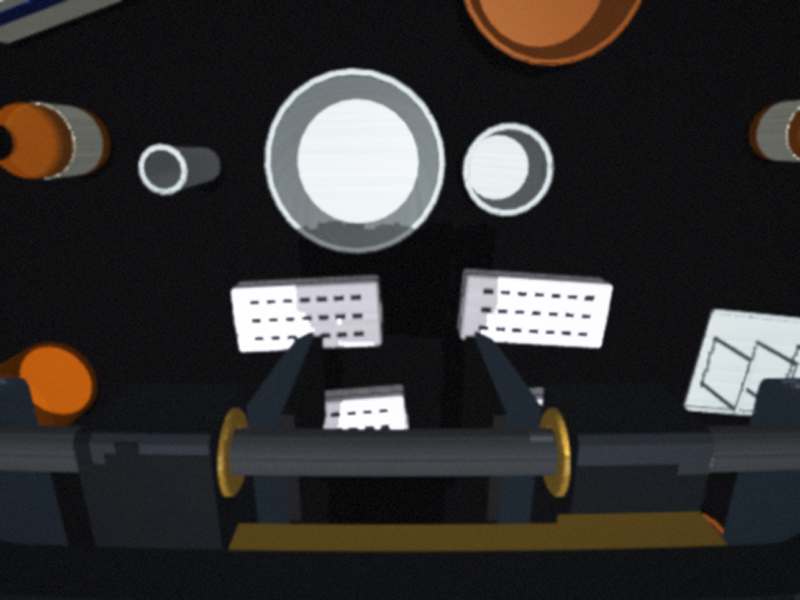

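E shows only a pose offset of about 2 px, so nothing has moved. I'll write a small rim locator and move the large pot into the basin.

```bash
cat >> h.py <<'E'
def locate(im,c,r,z,g,rad=.05):
    "find circular steel rim (outer radius r, height z) near g: bright just inside r, dark just outside"
    gr=cv2.GaussianBlur(im.min(2),(3,3),0).astype(np.float32); t=np.linspace(0,2*np.pi,72,endpoint=False)
    def sc(x,y):
        v=[]
        for q in(r-.0015,r+.004):
            p=np.array([w2p(c,(x+q*np.cos(a),y+q*np.sin(a),z)) for a in t],np.float32)
            v.append(cv2.remap(gr,p[None,:,0],p[None,:,1],cv2.INTER_LINEAR)[0])
        return np.median(v[0]-v[1])+np.mean(v[0]-v[1])
    best=np.array(g[:2],float)
    for step,n in((.005,int(rad/.005)),(.0015,4),(.0005,4)):
        k=np.arange(-n,n+1)*step; C=[(sc(best[0]+i,best[1]+j),best[0]+i,best[1]+j) for i in k for j in k]
        m=max(C); best=np.array(m[1:])
    return best,m[0]
E
python3 - <<'E'
from h import *
im=cv2.imread("pics/Eraw.png");c=cal("E")
B,_=locate(im,c,.07,.042,(.685,.06)); L,_=locate(im,c,.034,.05,(.6804,-.0594)); S,_=locate(im,c,.0165,.086,(.6834,.194),.02)
print(B,L,S)
R=down(90)
arm.grip(.086); arm.move_to((*L,.13),R); arm.sleep(.1)
c,im=shot("wrist","F"); L2=locate(im,c,.034,.05,L); print("L chk",L2)
arm.move_l((*L,.016),feed=.1); arm.grip(.055); print(arm.current_width(),arm.current_grasp_force())
arm.move_l((*L,.11),feed=.12); arm.sleep(.2); c,im=shot("wrist","G"); B2=locate(im,c,.07,.042,B); print("basin",B2,arm.current_t())
E
```

```text
[0.6845 0.061 ] [ 0.6809 -0.0589] [0.6839 0.1955]
L chk (array([ 0.6804, -0.0584]), np.float32(231.26588))
0.06596638246294109 30.00072325783549
basin (array([0.6845, 0.061 ]), np.float32(226.75352)) 20.8333
```

View pics/G.png

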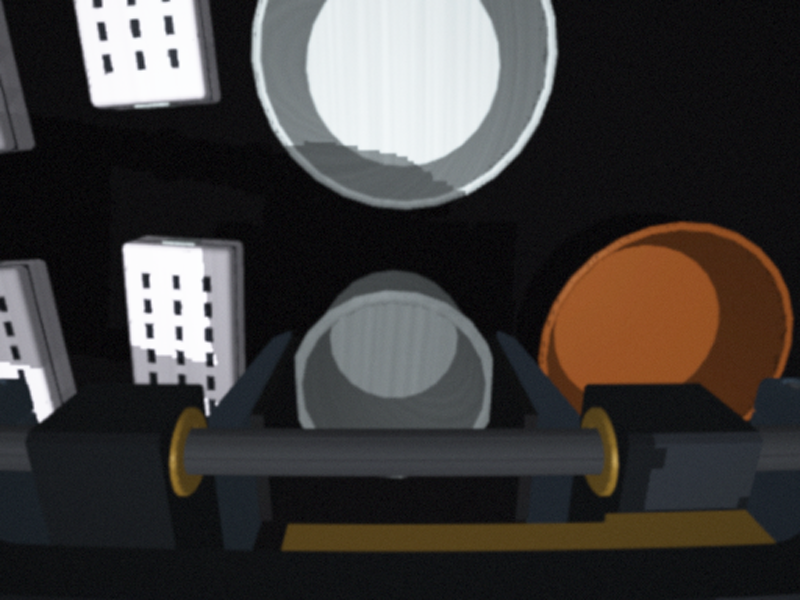

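G: the large pot is held upright and the basin has not moved. I'll place it, then do the small pot.

```bash
python3 - <<'E'
from h import *
R=down(90); B=np.array([.6845,.061]); S=np.array([.6839,.195])
arm.move_l((*B,.11),feed=.15); f0=arm.current_force(); arm.move_l((*B,.05),feed=.12); arm.move_l((*B,.0197),feed=.05); print(arm.current_force()-f0)
arm.grip(.076); arm.move_l((*B,.13),feed=.15)
arm.grip(.052); arm.move_to((*S,.17),R); arm.move_l((*S,.051),feed=.12); arm.grip(.02); print(arm.current_width(),arm.current_grasp_force())
arm.move_l((*S,.17),feed=.15); 
P=np.array([.6845,.12]); arm.move_l((.6845,.11,.20),feed=.15); arm.move_to((.63,.05,.30),down(0)); arm.sleep(.2)
c,im=shot("wrist","H"); print(locate(im,c,.07,.042,B),locate(im,c,.034,.053,B)); print(arm.current_t())
E
```

```text
[ 0.96969478 -0.34992845 -0.41051424]
0.03201079300472358 30.000835172832012
(array([0.685, 0.061]), np.float32(370.82623)) (array([0.6825, 0.072 ]), np.float32(129.53926))
30.55
```

View pics/H.png

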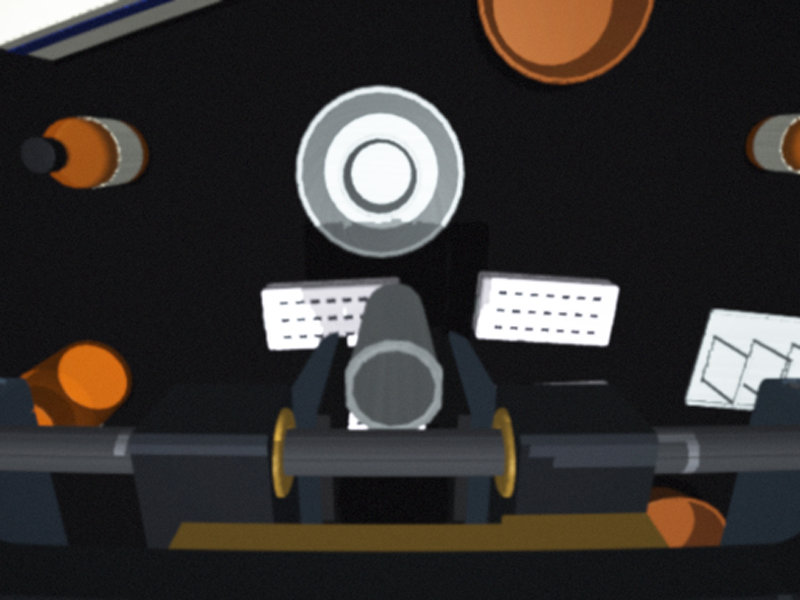

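H: the large pot stands centred in the basin, rim at (380,176), and the small pot is held upright. I'll insert it.

```bash
python3 - <<'E'
from h import *
c=cal("H"); e=[p2w(c,u*.64,v*.64,.053) for u,v in((343,176),(417,176),(380,139),(380,213))]
P=np.array([(e[2][0]+e[3][0])/2,(e[0][1]+e[1][1])/2]); print(P,np.linalg.norm(e[0]-e[1]))
R=down(0); arm.move_to((*P,.19),R); f0=arm.current_force(); arm.move_l((*P,.10),feed=.12); arm.move_l((*P,.0583),feed=.05); print(arm.current_force()-f0)
arm.grip(.05); arm.move_l((*P,.19),feed=.15)
arm.move_to((.44,.02,.27),down(0)); arm.sleep(.2); shot("wrist","I"); print(arm.current_t())
E
```

```text
[0.68348362 0.06011443] 0.06129904511780895
[ 1.20844842  0.46232556 -1.67391395]
35.7667
```

View pics/I.png

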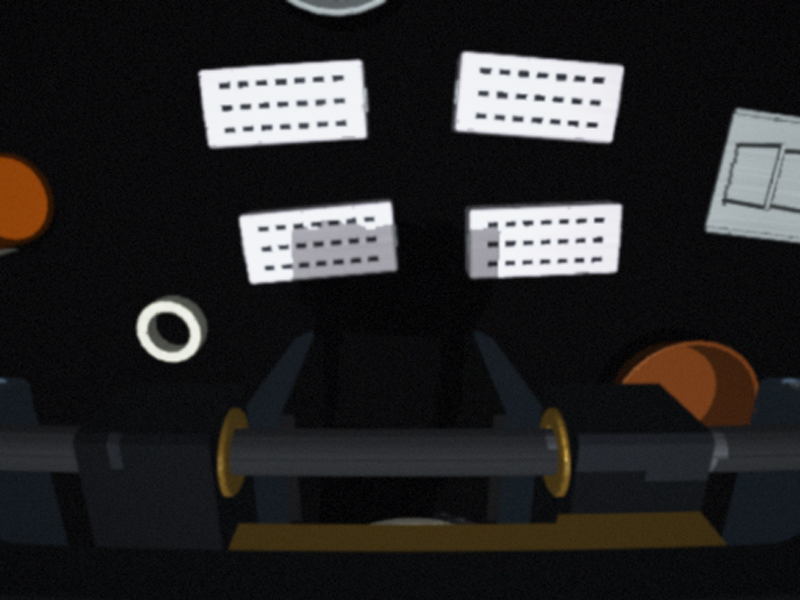

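I: all four cassettes are visible with clear corners. The basin is only just in view at the top, so the nest gets checked later. Next is planning: fit the arm's kinematics, then check the reorient path for reach and clearance.

```bash
cat >> h.py <<'E'
from scipy.optimize import least_squares
from scipy.spatial.transform import Rotation as Rt
def fk(q,P):
    o,h,a,b,d,e=P; rz=lambda t:Rt.from_euler('z',t,degrees=True).as_matrix(); ry=lambda t:Rt.from_euler('y',t,degrees=True).as_matrix()
    R=rz(q[0]); p=R@[o,0,h]; pts=[p]; R=R@ry(q[1]); p=p+R@[0,0,a]; pts.append(p); R=R@ry(q[2]); p=p+R@[e,0,b]; pts.append(p)
    R=R@rz(q[3])@ry(q[4])@rz(q[5]); p=p+R@[0,0,d]; pts.append(p); return R,np.array(pts)
TAU=np.radians(25); AOFF=.036; Z=np.array([0,0,1.])
def fr(z,y): return np.c_[np.cross(y,z),y,z]
def pick(m,u): # TCP pose gripping flat cassette near its +u end
    u=np.r_[u,0]; return np.r_[m,.010]+AOFF*u, fr(-Z*np.cos(TAU)-u*np.sin(TAU),np.cross(-Z,u))
def place(k):
    b=np.r_[RK,.004]+RX*.044*(k-2.5); return b+Z*(.065+AOFF)+RX*.004, fr(RX*np.cos(TAU)-Z*np.sin(TAU),np.cross(RX,Z))
E
python3 - <<'E'
from h import *
s=.64; c=cal("I")
def fit(c,pts,z,L,W,g):
    P=np.array([p2w(c,u*s,v*s,z) for u,v in pts]); k=np.array([(1,1),(-1,1),(-1,-1),(1,-1)])*[L/2,W/2] # (u, across +x)
    f=lambda t:(np.array(t[:2])+k[:,:1]*[np.sin(t[2]),np.cos(t[2])]+k[:,1:]*[np.cos(t[2]),-np.sin(t[2])]-P).ravel()
    r=least_squares(f,[*P.mean(0),0]); return r.x,np.abs(r.fun).max()
rk,e=fit(cal("C"),[(290,214),(520,238),(501,352),(283,334)],.004,.196,.104,0); print("rack",rk.round(4),np.degrees(rk[2]).round(2),e.round(4))
cs=[]
for pts in([(199,72),(360,60),(367,137),(210,147)],[(461,52),(623,67),(612,142),(456,130)],[(241,215),(390,203),(396,270),(250,283)],[(470,210),(621,205),(617,272),(471,277)]):
    t,e=fit(c,pts,.028,.13,.06,0); cs.append(t); print(t.round(4),np.degrees(t[2]).round(2),e.round(4))
open("h.py","a").write(f"RK=np.array([{rk[0]:.4f},{rk[1]:.4f}]); RX=np.array([{np.sin(rk[2]):.5f},{np.cos(rk[2]):.5f},0]); CS=np.array({np.array(cs).round(4).tolist()})\n")
import importlib,h; importlib.reload(h); from h import *
# FK fit
S=[]
for p,R in [((.55,-.05,.3),down(0)),((.43,-.3,.1),down(0)),((.6,.3,.2),down(90)),place(1),place(4),((.45,-.3,.3),place(2)[1])]:
    q=arm.solve_ik(p,R); print(np.round(q,1) if q is not None else None)
    if q is not None: S.append((q,p,R))
r=least_squares(lambda P:np.concatenate([fk(q,P)[1][3]-p for q,p,R in S]),[0,.4,.4,.4,.3,0]); print("FK",r.x.round(4),np.abs(r.fun).max(),[np.abs(fk(q,r.x)[0]-R).max().round(3) for q,p,R in S])
E
```

```text
rack [ 0.489  -0.3665  0.0997] 5.71 0.0024
[ 0.5511  0.106  -0.0594] -3.4 0.0018
[ 0.556  -0.0962  0.0645] 3.69 0.0018
[ 0.4393  0.0822 -0.0808] -4.63 0.0027
[ 0.4409 -0.1101 -0.0404] -2.31 0.0019
[-11.4  17.3  78.   -0.   84.8  78.6]
[-41.4  26.9  97.5  -0.   55.6  48.6]
[21.5 31.7 69.4 -0.  78.8 21.5]
[-63.5  67.4  39.2  37.8 127.8 -49.6]
[-58.3  59.3  61.6  37.  113.6 -55.3]
[-61.3  45.1  61.1  39.8 127.  -47.3]
FK [-0.0392  0.2455  0.7195  0.3841  0.4609  0.1342] 0.05752191878384516 [np.float64(1.0), np.float64(1.0), np.float64(1.0), np.float64(1.037), np.float64(1.037), np.float64(1.037)]
```

```bash
sed -i 's/R=R@rz(q\[3\])@ry(q\[4\])@rz(q\[5\])/R=R@rz(SG*q[3])@ry(q[4])@rz(q[5]+90)/; s/^def fk/SG=1\ndef fk/' h.py
cat >> h.py <<'E'
E
python3 - <<'E'
import h; from h import *
S=[(arm.solve_ik(p,R),p,R) for p,R in [((.55,-.05,.3),down(0)),((.43,-.3,.1),down(0)),((.6,.3,.2),down(90)),place(1),place(4),((.45,-.3,.3),place(2)[1])]]
for sg in(1,-1):
    h.SG=sg
    r=least_squares(lambda P:np.concatenate([fk(q,P)[1][3]-p for q,p,R in S]),[0,.4,.4,.4,.3,0]); print(sg,"FK",r.x.round(4),np.abs(r.fun).max(),[np.abs(fk(q,r.x)[0]-R).max().round(3) for q,p,R in S])
    if np.abs(r.fun).max()<.002: 
        open("h.py","a").write(f"SG={sg}; FKP={r.x.tolist()}\n")
        for q,p,R in S[3:]: print(fk(q,r.x)[1].round(3).tolist())
        for i,k in((1,4),(3,3),(0,2),(2,1)):
            m=CS[i]; p,R=pick(m[:2],np.array([np.sin(m[2]),np.cos(m[2])])); q1=arm.solve_ik(p+[0,0,.26],R); pp,RR=place(k); q2=arm.solve_ik(pp+[0,0,.16],RR)
            q0=arm.solve_ik(p,R)
            print(i,k,p.round(3),np.round(q0,0) if q0 is not None else None,np.round(q1,0) if q1 is not None else None,np.round(q2,0) if q2 is not None else None)
            if q1 is None or q2 is None: continue
            # lowest/clearance of cassette along joint path: cassette far end from TCP in tool frame
            Rc=R.T; u=np.r_[np.sin(m[2]),np.cos(m[2]),0]
            for f in np.linspace(0,1,9):
                RT,P=fk(q1+(np.array(q2)-q1)*f,r.x); far=P[3]+RT@(Rc@(-u*(.065+AOFF))); print("   ",P[3].round(2),"far",far.round(2),"wrist",P[2].round(2))
E
```

```text
1 FK [-0.0392  0.2455  0.7195  0.3841  0.4609  0.1342] 0.05752191877969781 [np.float64(0.0), np.float64(0.0), np.float64(0.0), np.float64(0.0), np.float64(0.0), np.float64(0.0)]
-1 FK [ 0.2935  0.3399 -0.322   0.3866 -0.2762 -0.0038] 0.19785541642367277 [np.float64(0.0), np.float64(0.0), np.float64(0.0), np.float64(0.894), np.float64(0.937), np.float64(0.903)]
```

```bash
python3 - <<'E'
s=open("h.py").read()
s=s.replace("o,h,a,b,d,e=P","o,h,a,b,d,e,w=P").replace("R=R@rz(SG*q[3])@ry(q[4])@rz(q[5]+90); p=p+R@[0,0,d]","R=R@rz(SG*q[3])@ry(q[4]); p=p+R@[w,0,d]; R=R@rz(q[5]+90)")
open("h.py","w").write(s)
E
python3 - <<'E'
import h; from h import *
S=[(arm.solve_ik(p,R),p,R) for p,R in [((.55,-.05,.3),down(0)),((.43,-.3,.1),down(0)),((.6,.3,.2),down(90)),place(1),place(4),((.45,-.3,.3),place(2)[1])]]
r=least_squares(lambda P:np.concatenate([fk(q,P)[1][3]-p for q,p,R in S]),[0,.4,.4,.4,.3,0,.05]); print("FK",r.x.round(4),np.abs(r.fun).max())
if np.abs(r.fun).max()<.004:
        open("h.py","a").write(f"FKP={r.x.tolist()}\n")
        for q,p,R in S[3:]: print(fk(q,r.x)[1].round(3).tolist())
        for i,k in((1,4),(3,3),(0,2),(2,1)):
            m=CS[i]; p,R=pick(m[:2],np.array([np.sin(m[2]),np.cos(m[2])])); q1=arm.solve_ik(p+[0,0,.26],R); pp,RR=place(k); q2=arm.solve_ik(pp+[0,0,.16],RR)
            q0=arm.solve_ik(p,R)
            print(i,k,p.round(3),np.round(q0,0) if q0 is not None else None,np.round(q1,0) if q1 is not None else None,np.round(q2,0) if q2 is not None else None)
            if q1 is None or q2 is None: continue
            Rc=R.T; u=np.r_[np.sin(m[2]),np.cos(m[2]),0]
            for f in np.linspace(0,1,6):
                RT,P=fk(q1+(np.array(q2)-q1)*f,r.x); far=P[3]+RT@(Rc@(-u*(.065+AOFF))); print("   ",P[3].round(2),"far",far.round(2),"wrist",P[2].round(2))
E
```

```text
FK [-0.0403  0.2484  0.7062  0.3787  0.4542  0.1292 -0.0128] 0.058075286652336106
```

```bash
cat >> h.py <<'E'
def chain(q):
    rz=lambda t:Rt.from_euler('z',t,degrees=True).as_matrix(); ry=lambda t:Rt.from_euler('y',t,degrees=True).as_matrix()
    M=[rz(q[0])]
    for m in(ry(q[1]),ry(q[2]),rz(q[3]),ry(q[4]),rz(q[5]+90)): M.append(M[-1]@m)
    return M
E
python3 - <<'E'
from h import *
rng=np.random.default_rng(0); S=[]
for _ in range(60):
    p=np.array([rng.uniform(.35,.6),rng.uniform(-.4,.4),rng.uniform(.1,.35)]); R=place(2)[1] if rng.random()<.4 else Rt.from_rotvec(rng.normal(0,.4,3)).as_matrix()@down(rng.uniform(0,90)); q=arm.solve_ik(p,R)
    if q is not None: S.append((q,p,R))
print(len(S),max(np.abs(chain(q)[-1]-R).max() for q,p,R in S))
A=np.vstack([np.hstack([np.eye(3)]+chain(q)[:5]) for q,p,R in S]); b=np.concatenate([p for q,p,R in S])
x,_,rk,sv=np.linalg.lstsq(A,b,rcond=1e-8); print(x.reshape(-1,3).round(4),rk,np.abs(A@x-b).max())
O=x.reshape(-1,3); open("h.py","a").write(f"O=np.array({O.tolist()})\ndef fkp(q):\n    M=[np.eye(3)]+chain(q); return M[-1],np.cumsum([m@o for m,o in zip(M,O)],0)\n")
E
python3 - <<'E'
from h import *
for k in(1,4): print(k,fkp(arm.solve_ik(*place(k)))[1].round(3).tolist())
for i,k in((1,4),(3,3),(0,2),(2,1)):
    m=CS[i]; u=np.r_[np.sin(m[2]),np.cos(m[2]),0]; p,R=pick(m[:2],u[:2]); q1=arm.solve_ik(p+[0,0,.26],R); pp,RR=place(k); q2=arm.solve_ik(pp+[0,0,.16],RR); q0=arm.solve_ik(p,R)
    print(i,k,p.round(3),*[np.round(q,0) if q is not None else None for q in(q0,q1,q2)])
    if q1 is None or q2 is None: continue
    for f in np.linspace(0,1,6):
        RT,P=fkp(q1+(np.array(q2)-q1)*f); far=P[-1]+RT@(R.T@(-u*(.065+AOFF))); print("   ",P[-1].round(2),"far",far.round(2),"wrist",P[-2].round(2))
E
```

```text
60 2.361966752295608e-06
[[-0.      0.      0.1283]
 [-0.      0.0199  0.1283]
 [-0.      0.0199  0.5968]
 [ 0.1179  0.0199  0.1922]
 [ 0.     -0.      0.1922]
 [ 0.     -0.      0.3741]] 13 1.609823385706477e-15
1 [[-0.0, 0.0, 0.128], [0.018, 0.009, 0.257], [0.282, -0.475, 0.486], [0.367, -0.601, 0.318], [0.449, -0.766, 0.263], [0.483, -0.428, 0.105]]
4 [[-0.0, 0.0, 0.128], [0.017, 0.01, 0.257], [0.304, -0.415, 0.562], [0.375, -0.494, 0.362], [0.462, -0.634, 0.263], [0.496, -0.297, 0.105]]
1 4 [ 0.558 -0.06   0.01 ] [  4.  41.  95. -32.  52.  29.] [  4.  22.  81. -25.  82.  12.] [-58.  49.  58.  42. 124. -45.]
    [ 0.56 -0.06  0.27] far [ 0.55 -0.16  0.27] wrist [0.57 0.1  0.61]
    [ 0.53 -0.1   0.22] far [ 0.5  -0.19  0.2 ] wrist [ 0.62 -0.03  0.58]
    [ 0.51 -0.12  0.2 ] far [ 0.48 -0.2   0.16] wrist [ 0.64 -0.18  0.55]
    [ 0.51 -0.15  0.21] far [ 0.47 -0.21  0.13] wrist [ 0.62 -0.34  0.51]
    [ 0.51 -0.21  0.23] far [ 0.49 -0.24  0.14] wrist [ 0.56 -0.49  0.47]
    [ 0.5  -0.3   0.26] far [ 0.5  -0.3   0.16] wrist [ 0.46 -0.63  0.42]
3 3 [ 0.439 -0.074  0.01 ] [  3.  36. 11
[... 921 characters left out ...]
51]
    [ 0.55 -0.24  0.24] far [ 0.52 -0.27  0.14] wrist [ 0.62 -0.53  0.47]
    [ 0.49 -0.38  0.26] far [ 0.49 -0.38  0.16] wrist [ 0.45 -0.72  0.42]
2 1 [0.436 0.118 0.01 ] [ 26.  38. 105. -30.  51.  44.] [ 26.  16.  90. -23.  84.  26.] [-63.  59.  35.  46. 137. -38.]
    [0.44 0.12 0.27] far [0.44 0.02 0.27] wrist [0.42 0.28 0.61]
    [0.47 0.07 0.24] far [ 0.46 -0.03  0.22] wrist [0.58 0.15 0.59]
    [ 0.52 -0.    0.23] far [ 0.48 -0.08  0.19] wrist [ 0.68 -0.05  0.57]
    [ 0.56 -0.11  0.24] far [ 0.52 -0.16  0.17] wrist [ 0.7  -0.3   0.53]
    [ 0.56 -0.26  0.25] far [ 0.53 -0.28  0.16] wrist [ 0.62 -0.55  0.48]
    [ 0.48 -0.43  0.27] far [ 0.48 -0.43  0.16] wrist [ 0.45 -0.77  0.42]
```

```bash
python3 - <<'E'
from h import *
s=.64; c=arm.get_calibration("scene"); t=arm.get_calibration("top")
for n,u,v,z in [("front bl",215,108,0),("front br",272,92,0),("h1base",222,82,.05),("h2base",245,70,.05),("bl top",207,88,.04)]: print(n,p2w(c,u*s,v*s,z).round(3))
# handle top height: vertical over base
for (bu,bv),(tu,tv) in (((222,82),(213,43)),((245,70),(238,33))):
    b=p2w(c,bu*s,bv*s,.05); z=min(np.arange(.05,.4,.005),key=lambda z:np.linalg.norm(w2p(c,(*b,z))-np.array([tu,tv])*s)); print("handle",b.round(3),z)
print("dev left edge top cam",p2w(t,778*s,340*s,.03))
print("tower top",p2w(c,115*s,150*s,.2),p2w(t,700*s,190*s,.05))
import itertools
for tau in(25,35,45,55):
    ta=np.radians(tau)
    for k in(1,4):
        b=np.r_[RK,.004]+RX*.044*(k-2.5)
        z=-RX*np.cos(ta)-Z*np.sin(ta)
        for sg in(1,-1):
            y=sg*np.cross(-RX,Z); R=fr(z,y)
            for dz in(.101,.261):
                q=arm.solve_ik(b+Z*dz,R); print(tau,k,sg,dz,None if q is None else np.round(q,0))
E
```

```text
front bl [ 0.556 -0.733]
front br [ 0.399 -0.697]
h1base [ 0.51  -0.751]
h2base [ 0.437 -0.758]
bl top [ 0.55  -0.766]
handle [ 0.51  -0.751] 0.15999999999999995
handle [ 0.437 -0.758] 0.15499999999999997
dev left edge top cam [ 0.47472764 -0.68016879]
tower top [ 0.85117561 -0.49262946] [ 0.76315066 -0.55194188]
25 1 1 0.101 None
25 1 1 0.261 None
25 1 -1 0.101 None
25 1 -1 0.261 None
25 4 1 0.101 None
25 4 1 0.261 [  -3.   32.   99.  -69.   76. -141.]
25 4 -1 0.101 None
25 4 -1 0.261 [ -3.  32.  99. -69.  76.  39.]
35 1 1 0.101 None
35 1 1 0.261 [ -20.   27.   97.  -65.   61. -158.]
35 1 -1 0.101 None
35 1 -1 0.261 [-20.  27.  97. -65.  61.  22.]
35 4 1 0.101 [  -6.   42.  103.  -68.   62. -131.]
35 4 1 0.261 [  -6.   27.   97.  -60.   71. -152.]
35 4 -1 0.101 [ -6.  42. 103. -68.  62.  49.]
35 4 -1 0.261 [ -6.  27.  97. -60.  71.  28.]
45 1 1 0.101 [ -25.   37.  100.  -65.   47. -150.]
45 1 1 0.261 [ -25.   24.   92.  -51.   59. -173.]
45 1 -1 0.101 [-25.  37. 100. -65.  47.  30.]
45 1 -1 0.261 [-25.  24.  92. -51.  59.   7.]
45 4 1 0.101 [ -11.   37.  102.  -59.   55. -143.]
45 4 1 0.261 [ -11.   23.   94.  -49.   68. -164.]
45 4 -1 0.101 [-11.  37. 102. -59.  55.  37.]
45 4 -1 0.261 [-11.  23.  94. -49.  68.  16.]
55 1 1 0.101 [ -30.   34.   97.  -48.   45. -170.]
55 1 1 0.261 [-30.  22.  88. -37.  61. 172.]
55 1 -1 0.101 [-30.  34.  97. -48.  45.  10.]
55 1 -1 0.261 [-30.  22.  88. -37.  61.  -8.]
55 4 1 0.101 [ -16.   32.  101.  -47.   51. -158.]
55 4 1 0.261 [ -16.   20.   91.  -38.   67. -176.]
55 4 -1 0.101 [-16.  32. 101. -47.  51.  22.]
55 4 -1 0.261 [-16.  20.  91. -38.  67.   4.]
```

The device on the right has handles 0.16 m tall at y≈−0.75. I'll use a 35° tool tilt to keep the wrist well above them, approach pointing +y, and fill bay 4 to bay 1.

```bash
cat >> h.py <<'E'
TAU=np.radians(35); AOFF=.034
def pick(m,u):
    u=np.r_[u,0]; return np.r_[m,.012]+AOFF*u, fr(-Z*np.cos(TAU)-u*np.sin(TAU),np.cross(-Z,u))
def place(k):
    b=np.r_[RK,.004]+RX*.044*(k-2.5); return b+Z*(.065+AOFF)+RX*.002, fr(RX*np.cos(TAU)-Z*np.sin(TAU),np.cross(RX,Z))
def grab(i):
    m=CS[i]; u=np.array([np.sin(m[2]),np.cos(m[2])]); p,R=pick(m[:2],u)
    arm.grip(.08); arm.move_to(p+Z*.1,R); arm.move_l(p,feed=.1); arm.grip(.05); print("w",arm.current_width(),arm.current_grasp_force())
    arm.move_l(p+Z*.26,feed=.2)
def over(k):
    p,R=place(k); arm.move_to(p+Z*.16,R); arm.sleep(.2)
def insert(k,adj=(0,0)):
    p,R=place(k); p=p+np.r_[adj,0]; f0=arm.current_force(); arm.move_l(p+Z*.08,feed=.15)
    for dz in(.06,.04,.02,.01,.004,.001):
        arm.move_l(p+Z*dz,feed=.06); f=arm.current_force()-f0; print(dz,f.round(1))
        if np.linalg.norm(f)>12 and dz>.005: print("STOP"); return False
    return True
def leave(k):
    p,R=place(k); arm.grip(.08); arm.move_l(arm.current_ee_pos()+Z*.18,feed=.2)
E
python3 - <<'E'
from h import *
print("tape",p2w(cal("I"),172*.64,330*.64,.02))
for i,k in((1,4),(3,3),(0,2),(2,1)):
    m=CS[i]; u=np.r_[np.sin(m[2]),np.cos(m[2]),0]; p,R=pick(m[:2],u[:2]); q1=arm.solve_ik(p+Z*.26,R); pp,RR=place(k); q2=arm.solve_ik(pp+Z*.16,RR); q0=arm.solve_ik(p,R); q3=arm.solve_ik(pp,RR)
    ok=all(q is not None for q in(q0,q1,q2,q3)); print(i,k,ok)
    L=[(lambda RT,P:(P[-1]+RT@(R.T@(-u*(.065+AOFF)))))(*fkp(q1+(np.array(q2)-q1)*f)) for f in np.linspace(0,1,11)]; print(min(l[2] for l in L),np.round(q2))
grab(1); over(4); shot("scene","s3"); shot("wrist","J"); print(arm.current_t())
i=cv2.imread("pics/s3raw.png"); a=cv2.resize(i[50:200,100:320],None,fx=1.8,fy=1.8); j=cv2.resize(cv2.imread("pics/Jraw.png"),(400,300))
o=np.zeros((300,800,3),np.uint8); o[:270,:396]=a; o[:,400:]=j; cv2.imwrite("pics/s3c.png",o)
E
```

```text
tape [0.3578742  0.22166458]
1 4 True
0.1277080954086321 [-57.  44.  60.  36. 119. -46.]
3 3 True
0.13835065375108196 [-59.  47.  54.  36. 123. -46.]
0 2 True
0.1383604131675803 [-61.  50.  47.  36. 127. -45.]
2 1 True
0.15103744995903923 [-62.  54.  38.  37. 131. -43.]
w 0.058992563611592504 30.027754604816437
42.3583
```

View pics/s3c.png

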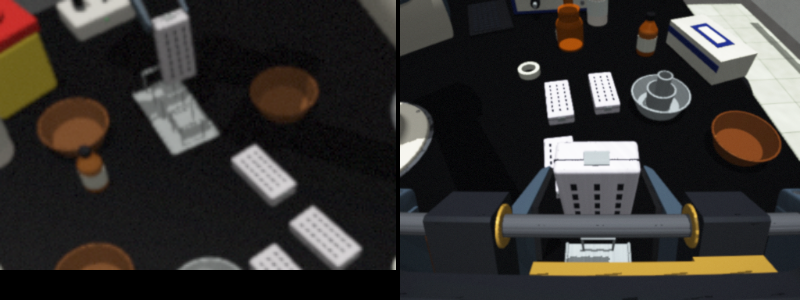

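s3c: the cassette hangs upright over the rack, and the nest and stoppered jar look right. Before inserting, I'll compare its seen end face (front edge about (200,205)–(304,205) raw) with the projection, in case it slipped in the grip.

```bash
python3 - <<'E'
from h import *
c=cal("J"); p,R=place(4); ctr=p+Z*.16-Z*AOFF-RX*.002; Y=np.cross(RX,Z)
for a in(-14,14):
    for b in(-30,30):
        print(a,b,[w2p(c,ctr+Z*h+RX*a/1000+Y*b/1000).round(1).tolist() for h in(.065,)])
im=cv2.imread("pics/Jraw.png"); g=im.min(2)[:, 240:270].mean(1); print([(r,int(g[r])) for r in range(170,225,2)])
E
```

```text
-14 -30 [[194.7, 219.7]]
-14 30 [[309.5, 219.8]]
14 -30 [[199.9, 178.9]]
14 30 [[304.3, 178.9]]
[(170, 12), (172, 12), (174, 12), (176, 12), (178, 13), (180, 84), (182, 235), (184, 248), (186, 248), (188, 248), (190, 248), (192, 241), (194, 211), (196, 206), (198, 208), (200, 208), (202, 207), (204, 203), (206, 208), (208, 205), (210, 170), (212, 216), (214, 250), (216, 248), (218, 239), (220, 210), (222, 137), (224, 99)]
```

Match is within about 1 px, so there was no slip. Inserting.

```bash
python3 - <<'E'
from h import *
if insert(4):
    leave(4)
    c,im=shot("wrist","K"); print(arm.current_t())
    p,R=place(4); ctr=p-Z*AOFF-RX*.002; Y=np.cross(RX,Z)
    P=[w2p(c,ctr+Z*.065+RX*a+Y*b) for a,b in((-.014,-.03),(-.014,.03),(.014,.03),(.014,-.03))]; print(np.round(P,1).tolist())
    col=int(np.mean([q[0] for q in P])); lo,hi=int(P[2][1])-12,int(P[0][1])+16
    g=im.min(2)[:,col-12:col+12].mean(1); print([(r,int(g[r])) for r in range(lo,hi,2)])
E
```

```text
0.06 [-0.5 -0.6 -0.6]
0.04 [-0.3 -0.3 -0.8]
0.02 [-0.7  0.  -0.5]
0.01 [-0.9  0.5 -0.4]
0.004 [ 0.5 -0.2 -0.7]
0.001 [ 0.1 -0.6 -0.5]
46.9333
[[221.3, 322.7], [284.0, 322.6], [282.4, 294.3], [222.8, 294.3]]
[(282, 111), (284, 113), (286, 111), (288, 107), (290, 101), (292, 88), (294, 91), (296, 83), (298, 71), (300, 54), (302, 53), (304, 197), (306, 244), (308, 225), (310, 224), (312, 224), (314, 217), (316, 225), (318, 217), (320, 250), (322, 249), (324, 199), (326, 104), (328, 95), (330, 84), (332, 89), (334, 86), (336, 71)]
```

```bash
cat >> h.py <<'E'
def slip(k):
    "held-cassette rim rows: expected vs seen (back edge, front edge)"
    c=arm.get_calibration("wrist"); im=arm.snapshot("wrist")[:,:,::-1]; p,R=place(k); ctr=p+Z*.16-Z*AOFF-RX*.002
    e=[w2p(c,ctr+Z*.065+RX*a)for a in(.014,-.014)]; g=im.min(2)[:,240:270].mean(1); b=next(r for r in range(150,230) if g[r]>150)
    f=next(r for r in range(b+15,250) if g[r]<150 and g[r+2]<170 and r>205); print("slip: exp",e[0][1].round(1),e[1][1].round(1),"seen",b,f); return abs(b-e[0][1])<5
E
python3 - <<'E'
from h import *
for i,k in((3,3),(0,2)):
    grab(i); over(k)
    if not slip(k): print("check"); break
    if not insert(k): break
    leave(k); shot("wrist",f"L{k}"); print(arm.current_t())
E
```

```text
w 0.05890079724776329 30.02895176410675
slip: exp 179.5 220.5 seen 174 224
check
```

```bash
python3 - <<'E'
from h import *
c,im=shot("wrist","M"); m=im.min(2)
for a,b in((203,209),(215,225),(240,270),(280,290),(296,302)): print(a,[(r,int(m[r,a:b].mean())) for r in range(164,232,3)])
j=cv2.imread("pics/Jraw.png").min(2)
for a,b in((203,209),(296,302)): print("J",a,[(r,int(j[r,a:b].mean())) for r in range(164,232,3)])
p,R=place(4); ctr=p-Z*AOFF-RX*.002; print([w2p(c,ctr+Z*.065+RX*a+np.cross(RX,Z)*b).round(0).tolist() for a in(-.014,.014) for b in(-.03,.03)])
E
```

```text
203 [(164, 11), (167, 13), (170, 11), (173, 120), (176, 248), (179, 247), (182, 247), (185, 246), (188, 246), (191, 246), (194, 245), (197, 244), (200, 243), (203, 243), (206, 161), (209, 238), (212, 243), (215, 243), (218, 243), (221, 232), (224, 144), (227, 28), (230, 12)]
215 [(164, 12), (167, 13), (170, 13), (173, 124), (176, 248), (179, 248), (182, 247), (185, 247), (188, 247), (191, 246), (194, 245), (197, 245), (200, 245), (203, 244), (206, 164), (209, 239), (212, 243), (215, 242), (218, 242), (221, 230), (224, 143), (227, 30), (230, 13)]
240 [(164, 12), (167, 12), (170, 13), (173, 148), (176, 246), (179, 246), (182, 245), (185, 245), (188, 245), (191, 245), (194, 211), (197, 194), (200, 193), (203, 194), (206, 190), (209, 196), (212, 194), (215, 199), (218, 241), (221, 232), (224, 140), (227, 23), (230, 12)]
280 [(164, 13), (167, 12), (170, 12), (173, 150), (176, 246), (179, 244), (182, 244), (185, 244), (188, 245), (191, 246), (194, 246), (197, 245), (200, 244), (203, 244), (206, 137), (209, 238), (212, 242), (215, 242), (218, 242), (221, 228), (224, 134), (227, 22), (230, 1
[... 195 characters left out ...]
), (212, 246), (215, 246), (218, 244), (221, 228), (224, 132), (227, 21), (230, 12)]
J 203 [(164, 11), (167, 13), (170, 12), (173, 17), (176, 234), (179, 249), (182, 243), (185, 249), (188, 249), (191, 249), (194, 249), (197, 250), (200, 250), (203, 225), (206, 235), (209, 251), (212, 252), (215, 251), (218, 241), (221, 184), (224, 100), (227, 99), (230, 99)]
J 296 [(164, 11), (167, 14), (170, 12), (173, 12), (176, 10), (179, 22), (182, 227), (185, 246), (188, 246), (191, 248), (194, 248), (197, 247), (200, 247), (203, 163), (206, 244), (209, 250), (212, 250), (215, 247), (218, 233), (221, 160), (224, 96), (227, 95), (230, 94)]
[[221.0, 272.0], [282.0, 272.0], [223.0, 246.0], [281.0, 246.0]]
```

The second cassette shows a wider end face (rows 173–224, expected 180–221), so it swung in the grip. I'll estimate the angle and compensate with tool pitch.

```bash
python3 - <<'E'
from h import *
c=cal("M"); p,R=place(3); ctr=p+Z*.16-Z*AOFF-RX*.002; Y=np.cross(RX,Z); tcp=p+Z*.16
def pred(ph,back):
    G=tcp-R[:,2]*back; M=Rt.from_rotvec(Y*np.radians(ph)).as_matrix()
    return np.array([w2p(c,G+M@(ctr+Z*.065+RX*a-G))[1] for a in(.014,-.014)]),np.array([w2p(c,G+M@(ctr+Z*.065-RX*.014+Y*b-G))[0] for b in(-.03,.03)])
for ph in(-30,-20,-15,-10,-5,0,5,10,15,20,25,30): print(ph,*[x.round(1) for x in pred(ph,.008)])
m=cv2.imread("pics/Mraw.png").min(2)
for r in(178,190,218,221): w=np.where(m[r,170:340]>130)[0]+170; print(r,w.min(),w.max())
E
```

```text
-30 [179.3 196.6] [197.2 306.8]
-20 [177.6 203.4] [196.1 307.9]
-15 [177.4 207.2] [195.7 308.3]
-10 [177.5 211.3] [195.3 308.7]
-5 [178.1 215.6] [194.9 309.1]
0 [179.1 220.1] [194.6 309.4]
5 [180.6 224.7] [194.4 309.6]
10 [182.5 229.4] [194.3 309.7]
15 [184.9 234.2] [194.2 309.8]
20 [187.7 238.9] [194.2 309.8]
25 [191.  243.6] [194.2 309.7]
30 [194.7 248.1] [194.4 309.6]
178 196 307
190 196 307
218 196 307
221 196 307
```

```bash
python3 - <<'E'
from h import *
shot("scene","s4"); shot("top","t4")
i=cv2.imread("pics/s4raw.png")[30:180,120:260]; t=cv2.imread("pics/t4raw.png")[150:260,330:450]; m=cv2.imread("pics/Mraw.png")[140:290,140:370]
o=np.zeros((600,800,3),np.uint8); o[:,:][:420,:392]=cv2.resize(i,None,fx=2.8,fy=2.8,interpolation=cv2.INTER_CUBIC)
o[:266,400:]=cv2.resize(m,(400,266)); o[270:600,400:760]=cv2.resize(t,(360,330)); cv2.imwrite("pics/last.png",o)
E
```

```text
(no output)
```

View pics/last.png

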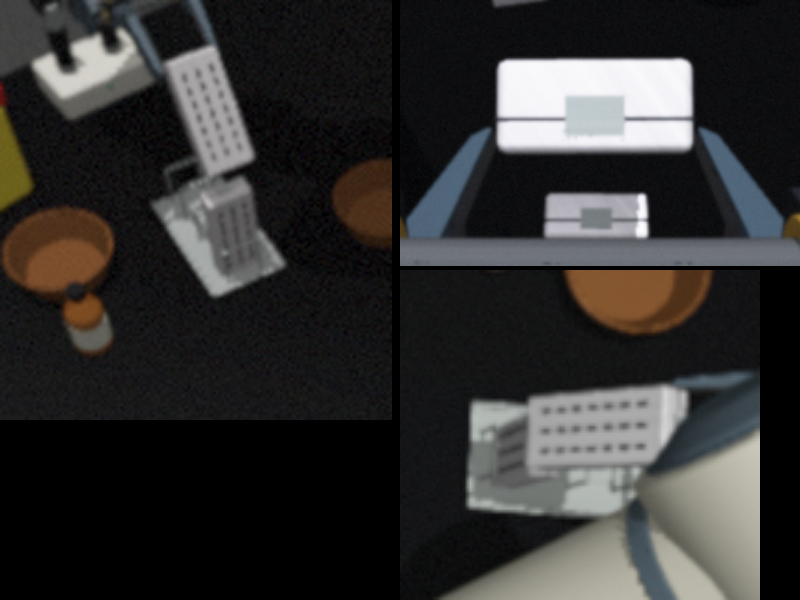

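The last picture shows cassette 2 standing well in bay 4. The held one has swung in the grip, its bottom towards +y, by something like 40°. I'll fit its pose from the corners in three views and correct with tool pitch.

```bash
python3 - <<'E'
from h import *
sc,tp,m=arm.get_calibration("scene"),arm.get_calibration("top"),cal("M"); p,R=place(3); tcp=arm.current_ee_pos(); Y=np.cross(RX,Z)
# +y-face corners: (end: +1 top, side +-Y)
S=np.array([(167,62),(213,47),(254,160),(208,178)])/2.8+[120,30]-.5
T=np.array([(528,398),(528,473),(657,463),(664,388)])/3+[330-400/3,150-90]-.5
def body(t,l,w,n): # l along axis up, w along Y, n along face normal
    ax=Z*np.cos(t[0])-RX*np.sin(t[0]); nn=RX*np.cos(t[0])+Z*np.sin(t[0]); return tcp+RX*t[1]+Z*t[2]+Y*t[3]+ax*l+Y*w+nn*n
def res(t,sgn):
    r=[]
    # scene: camera at +y looking; test both side assignments
    for (l,w),q in zip([(.065,-sgn*.03),(.065,sgn*.03),(-.065,sgn*.03),(-.065,-sgn*.03)],S): r+=list(w2p(sc,body(t,l,w,.014))-q)
    for (l,w),q in zip([(-.065,.03),(-.065,-.03),(.065,-.03),(.065,.03)],T): r+=list(w2p(tp,body(t,l,w,.014))-q)
    r+=[2*(w2p(m,body(t,.065,0,.014))[1]-173-1.0*0),2*(w2p(m,body(t,.065,0,-.014))[1]-224)]
    return r
for sgn in(1,-1):
    x=least_squares(res,[.6,.02,-.03,0],args=(sgn,)); print(sgn,np.degrees(x.x[0]),x.x[1:],x.cost,np.round(x.fun,1))
print(tcp-(p+Z*.16))
E
```

```text
1 31.07209001729121 [ 0.02760189 -0.01969733  0.00072896] 636.3287996773408 [ 17.8  -4.4 -15.9   7.5 -15.9   7.3  16.7  -5.8   1.1   1.    0.2  -1.
   1.1   0.4  -0.6  -0.3  -1.6   1.6]
-1 31.889926951224496 [ 0.02819258 -0.01895169  0.00099936] 9.365968853376277 [ 0.4  2.   1.2  0.9  0.3  0.6  0.5  0.8  0.7  0.8 -0.2 -1.2  1.3  0.3
 -0.4 -0.4 -1.8  1.7]
[0.00020802 0.00036684 0.00010873]
```

```bash
cat >> h.py <<'E'
def settle(p,R,name):
    "insert with TCP target pose p,R"
    f0=arm.current_force(); arm.move_l(p+Z*.08,feed=.15)
    for dz in(.06,.04,.02,.01,.004,.001):
        arm.move_l(p+Z*dz,feed=.06); f=arm.current_force()-f0; print(dz,f.round(1))
        if np.linalg.norm(f)>12 and dz>.005: print("STOP"); return False
    return True
E
python3 - <<'E'
from h import *
_,R=place(3); Y=np.cross(RX,Z); ph=np.radians(31.9)
M=Rt.from_rotvec(Y*ph).as_matrix(); ax=Z*np.cos(ph)-RX*np.sin(ph)
if (M@ax)[2]<.999: M=M.T
print(M@ax)
R2=M@R; v=M@(RX*.0282-Z*.019+Y*.001); ctr=np.r_[RK,.069]+RX*.044*.5; p2=ctr-v; print(v,p2,R2[:,2])
arm.move_to(p2+Z*.16,R2); arm.sleep(.2); c,im=shot("wrist","N"); shot("scene","s5"); shot("top","t5"); m=im.min(2)
C=p2+Z*.16+v
print("exp",[w2p(c,C+Z*.065+RX*a+Y*b).round(1).tolist() for a in(.014,-.014) for b in(-.03,.03)])
print([(r,int(m[r,240:270].mean())) for r in range(150,290,4)])
np.savez("pics/c3.npz",p=p2,R=R2)
E
```

```text
[1.53929941e-08 1.53951602e-07 1.00000040e+00]
[ 0.00237802  0.01373223 -0.03103246] [ 0.48881076 -0.35834135  0.10003246] [ 0.03903359  0.39039083 -0.91982243]
exp [[198.7, 169.4], [312.7, 169.1], [197.8, 222.9], [314.0, 222.5]]
[(150, 24), (154, 23), (158, 254), (162, 255), (166, 255), (170, 254), (174, 252), (178, 255), (182, 255), (186, 255), (190, 255), (194, 253), (198, 254), (202, 254), (206, 254), (210, 254), (214, 254), (218, 254), (222, 255), (226, 226), (230, 222), (234, 232), (238, 234), (242, 215), (246, 211), (250, 233), (254, 201), (258, 201), (262, 215), (266, 212), (270, 207), (274, 155), (278, 111), (282, 146), (286, 165)]
```

```bash
python3 - <<'E'
from h import *
im=cv2.imread("pics/Nraw.png"); m=im.min(2)
for a,b in((205,212),(228,234),(250,258)): print(a,[int(m[r,a:b].mean()) for r in range(150,290,2)])
for r in(160,190,215,222,230,260,275): w=np.where(m[r,150:380]>130)[0]+150; print(r,w.min(),w.max(),len(w))
s=cv2.imread("pics/s5raw.png").min(2)[40:125:3,150:250:2]
print("scene rows40+3i, cols150+2j"); print("\n".join("".join(" .:-=+*#%@"[min(9,v//26)] for v in r) for r in s))
t=cv2.imread("pics/t5raw.png").min(2)[190:235:2,345:430]
print("top rows 190+2i cols345+j"); print("\n".join("".join(" .:-=+*#%@"[min(9,v//26)] for v in r) for r in t))
E
```

```text
205 [23, 23, 22, 24, 24, 24, 23, 23, 23, 25, 23, 43, 234, 255, 255, 255, 255, 255, 255, 255, 255, 255, 255, 255, 255, 255, 255, 255, 255, 226, 255, 255, 255, 255, 255, 255, 255, 254, 201, 34, 22, 20, 19, 16, 15, 15, 16, 16, 17, 15, 13, 15, 17, 14, 16, 16, 14, 15, 15, 15, 15, 17, 52, 97, 116, 145, 100, 103, 162, 173]
228 [23, 24, 23, 89, 254, 255, 255, 255, 255, 255, 255, 255, 249, 255, 255, 255, 255, 255, 255, 255, 255, 255, 255, 255, 255, 255, 255, 255, 255, 228, 255, 255, 255, 255, 255, 255, 255, 254, 227, 199, 223, 253, 254, 254, 254, 253, 222, 202, 221, 253, 254, 219, 204, 204, 204, 203, 204, 203, 203, 202, 201, 201, 136, 99, 117, 147, 147, 155, 167, 174]
250 [25, 25, 24, 128, 255, 255, 255, 255, 255, 255, 254, 254, 252, 255, 255, 255, 255, 255, 255, 255, 255, 255, 254, 254, 254, 254, 254, 254, 254, 254, 254, 254, 254, 254, 255, 255, 255, 254, 224, 196, 229, 251, 248, 254, 254, 253, 227, 200, 221, 253, 253, 230, 202, 201, 202, 241, 243, 211, 244, 229, 227, 247, 199, 92, 109, 147, 146, 155, 165, 174]
160 225 284 60
190 195 308 114
215 195 308 114
222 196 307 112
230 217 294 78
260 217 293 77Traceback (most recent call last):
  File "<stdin>", line 4, in <module>
    return umr_minimum(a, axis, None, out, keepdims, initial, where)
ValueError: zero-size array to reduction operation minimum which has no identity
```

```bash
python3 - <<'E'
from h import *
s=cv2.imread("pics/s5raw.png").min(2)
print("rows40+2i, cols165+j"); print("\n".join(f"{40+2*i:3d} "+"".join(" .:-=+*#%@"[min(9,v//26)] for v in r) for i,r in enumerate(s[40:130:2,165:235])))
sc=arm.get_calibration("scene"); z=np.load("pics/c3.npz"); Y=np.cross(RX,Z); _,R=place(3); C=np.r_[RK,.069]+RX*.022+Z*.16
for dphi in(0,4):
    d=np.radians(dphi); ax=Z*np.cos(d)-RX*np.sin(d); n=RX*np.cos(d)+Z*np.sin(d); G=C+Z*.031
    print(dphi,[w2p(sc,G+ax*(l-.031)+Y*w+n*.014).round(1).tolist() for l in(.065,-.065) for w in(-.03,.03)])
E
```

```text
rows40+2i, cols165+j
 40 .  ......                   ..:..                                     
 42 +-........                   .::.                                     
 44 **+-........                 ....                                     
 46 *##*+-..::..               ..::::.                                    
 48 #####*=:.::.          ..:=+****+-.                                    
 50 ######*=:.::.   ..:--=++**######*=.                                   
 52 ####**+=:..:::==+**#*+**######*++=:                                   
 54 **+==----:.::-+*########**+=======:                                   
 56 ---------:...:-+*##*++========--==-.                                  
 58 ---------:.  .:--========---==---=-:                                  
 60 ------::..    .:--==---==---===--=-:.               .                 
 62 -:::..        .:--==---===--===---=-:                                 
 64 ..             .:--==---==---===--=-:.                                
 66                 .--==---===--===-:-=-.                                
 68                 .:--==---
[... 1721 characters left out ...]
=+++====----------:-----==++=:.                  
116                  .-=+*****+**+-----:-----=======++=-.                 
118                   .-+*********=------====-=-:--=++++=:                
120                    .-++*******+=--===---:---::--=++++=-.              
122                      -++******+=---::---::------=++**++-:.            
124                       :=+******+---:::-----==+++++****+=-.            
126                        .-++*****+=----==+++++++++**++=:..             
128                         .:++*****+===++******+++=-:.                  
0 [[198.5, 51.5], [181.4, 58.0], [203.4, 83.4], [187.9, 89.7]]
4 [[198.1, 50.9], [181.0, 57.3], [204.3, 84.3], [188.6, 90.6]]
```

```bash
python3 - <<'E'
from h import *
sc=arm.get_calibration("scene"); m=cal("N"); z=np.load("pics/c3.npz"); Y=np.cross(RX,Z); tcp=arm.current_ee_pos(); print(tcp-z["p"])
S=[(198.5,51.5),(179,57.5),(208.5,85),(191.5,90.5)]
def body(t,l,w,n):
    ax=Z*np.cos(t[0])-RX*np.sin(t[0]); nn=RX*np.cos(t[0])+Z*np.sin(t[0]); return tcp+RX*t[1]+Z*t[2]+Y*t[3]+ax*l+Y*w+nn*n
def res(t):
    r=[]
    for (l,w),q in zip([(.065,-.03),(.065,.03),(-.065,-.03),(-.065,.03)],S): r+=list(w2p(sc,body(t,l,w,.014))-q)
    a,b=w2p(m,body(t,.065,0,.014)),w2p(m,body(t,.065,0,-.014)); return r+[2*(a[1]-173),2*(b[1]-226),a[0]-251.5]
for t0 in(0,.3,-.3): x=least_squares(res,[t0,.014,-.03,0]); print(np.degrees(x.x[0]),x.x[1:],x.cost,x.fun.round(1))
E
```

```text
[-0.00041421 -0.0004786   0.15848719]
10.133994066550603 [ 0.02388558 -0.02933423 -0.00082733] 8.41749639681013 [ 0.3 -1.   2.6 -0.6 -1.9  0.9 -0.6  1.8 -0.4  0.5  0. ]
10.134119637347606 [ 0.02388571 -0.02933416 -0.00082733] 8.417496396226147 [ 0.3 -1.   2.6 -0.6 -1.9  0.9 -0.6  1.8 -0.4  0.5  0. ]
10.13403378146517 [ 0.02388562 -0.02933421 -0.00082733] 8.417496396296825 [ 0.3 -1.   2.6 -0.6 -1.9  0.9 -0.6  1.8 -0.4  0.5  0. ]
```

```bash
python3 - <<'E'
from h import *
z=np.load("pics/c3.npz"); Y=np.cross(RX,Z); R=z["R"]; ph=np.radians(9.5)
M=Rt.from_rotvec(Y*ph).as_matrix(); ax=Z*np.cos(ph)-RX*np.sin(ph)
if (M@ax)[2]<.9999: M=M.T
R2=M@R; v=M@(RX*.0239-Z*.0293); ctr=np.r_[RK,.069]+RX*.022; p2=ctr-v; print(v,R2[:,2])
arm.move_to(p2+Z*.16,R2); arm.sleep(.3); c,im=shot("wrist","O"); shot("scene","s6"); np.savez("pics/c3.npz",p=p2,R=R2,v=v)
m=im.min(2)
for a,b in((203,210),(296,302)): print(a,[(150+i,int(g)) for i,g in enumerate(m[150:245,a:b].mean(1)) if 0<i and abs(int(g)-int(m[149+i,a:b].mean()))>20])
C=p2+Z*.16+v; print("exp",[w2p(c,C+Z*.065+RX*a).round(1).tolist() for a in(.014,-.014)])
sc=arm.get_calibration("scene"); print("exp sc",[w2p(sc,C+Z*l+Y*w+RX*.014).round(1).tolist() for l in(.065,-.065) for w in(-.03,.03)])
s=cv2.imread("pics/s6raw.png").min(2)
print("\n".join(f"{44+2*i:3d} "+"".join(" .:-=+*#%@"[min(9,v//26)] for v in r) for i,r in enumerate(s[44:100:2,170:225])))
E
```

```text
[ 0.00186408  0.0186434  -0.03284282] [ 0.02339424  0.23397535 -0.97196202]
203 [(173, 94), (174, 193), (175, 245), (207, 229), (208, 208), (209, 252), (226, 174), (227, 75), (228, 21)]
296 [(172, 43), (173, 121), (174, 217), (175, 248), (207, 215), (209, 253), (226, 159), (227, 64), (228, 23)]
exp [[253.3, 171.1], [253.4, 224.6]]
exp sc [[198.5, 51.5], [181.4, 58.0], [203.4, 83.4], [187.9, 89.7]]
 44 .....                    ...                           
 46 -.....              ..:--:..                           
 48 *=:...         ..--=+*##*+-.                           
 50 #*=..... ..:-==+*****######+:                          
 52 *+=:....-+**********######*+-.                         
 54 ----:..:-+*##########*++==--:.                         
 56 ----:...:=*####**+==---------.                         
 58 ----:.  .:==+==----------::--.                         
 60 -::..   .:------:---::---::--:.                        
 62 ..       .-----::---::---::--:.                        
 64          .:-----::---:----:--:.                        
 66          .::----::---::---:---.    
[... 266 characters left out ...]
          .:-----::---:---::--:                       
 78             .:----::---::---:--:.                      
 80             .:----::---::------:.                      
 82             .:-----:--------::..                       
 84              .:--------::...                           
 86               .::----:.                                
 88           ...::::.....                                 
 90         .::::..     ...                                
 92         .:.          ......:..   ..::.                 
 94          ...      ..:::---------=+***+:                
 96          ...  ..::------===+++****####*=.              
 98   .      ....::---====+*********######*=:
```

The held cassette is now upright to within a few degrees. Inserting in bay 3 with force checks.

```bash
python3 - <<'E'
from h import *
z=np.load("pics/c3.npz"); p,R=z["p"],z["R"]; f0=arm.current_force(); arm.move_l(p+Z*.08,R,feed=.15); ok=True
for dz in(.06,.05,.04,.03,.02,.012,.006,.003,.001,0):
    arm.move_l(p+Z*dz,feed=.05); f=arm.current_force()-f0; print(dz,f.round(1))
    if abs(f).max()>6: ok=dz<.007; break
s=arm.snapshot("scene")[:,:,::-1].min(2); cv2.imwrite("pics/s7raw.png",s)
print(ok,arm.current_t()); print("\n".join(f"{80+2*i:3d} "+"".join(" .:-=+*#%@"[min(9,v//26)] for v in r) for i,r in enumerate(s[80:135:2,165:235])))
E
```

```text
0.06 [-0.1 -0.7 -0.1]
0.05 [ 0.4  0.9 18.3]
False 57.175
 80               ....-*############*++=-:.                               
 82                  ..-*#####**++==------.                               
 84                   .:-+**+==-------::--:                               
 86                    .------:---::--::--:                               
 88                ...:::----::---::---:--:.                              
 90              .::::..::----:---::---::-:.                              
 92              ...    .-----::---:---::--:::.                           
 94               ...   .:----::---::---=++***+:.                         
 96               .:.  .::-----:---==++***#####*=.                        
 98                ...::-------++********######*=:                        
100          ....:::----------=**#########**+==--:                        
102         :-==-===-==--------=*####**+==-------:.                       
104         .-=========---------=+++=-----:------:.                       
106           :--=======-------------:---::---::--.                 
[... 324 characters left out ...]
    .--==+======------:-----======+++=-.                 
118                   .:==+++++++=-------====---:--=++++=:.               
120                    .-+********=---===---:---::--=++++=-.              
122                      -+*******+=---::---::------=++**++-:             
124                       :=+******+---:::-----==++++*****+=-.            
126                        .-++*****+=----==+++++++++**++=:..             
128                         .-++*****+===+*+*****+++=-:..                 
130                           :=+*******++++**++-:..                      
132                            .-++******++=-:.                           
134                              :=++++-:.
```

```bash
python3 - <<'E'
from h import *
z=np.load("pics/c3.npz"); p,R=z["p"],z["R"]; arm.move_l(p+Z*.09,feed=.1); arm.sleep(.3)
sc=arm.get_calibration("scene"); tp=arm.get_calibration("top"); Y=np.cross(RX,Z); tcp=arm.current_ee_pos(); c,im=shot("wrist","Q"); shot("scene","s8"); shot("top","t8")
m=im.min(2); print([(150+i,int(g)) for i,g in enumerate(m[150:245,203:210].mean(1)) if 0<i and abs(int(g)-int(m[149+i,203:210].mean()))>20])
C=tcp+z["v"]
for d in(0,6,-6):
    d_=np.radians(d); ax=Z*np.cos(d_)-RX*np.sin(d_); n=RX*np.cos(d_)+Z*np.sin(d_); G=tcp-R[:,2]*.01; o=Rt.from_rotvec(-Y*d_).as_matrix()@(C-G) ; o2=Rt.from_rotvec(Y*d_).as_matrix()@(C-G); o=o if abs(np.dot(o/np.linalg.norm(o),ax)-np.dot((C-G)/np.linalg.norm(C-G),Z))<abs(np.dot(o2/np.linalg.norm(o2),ax)-np.dot((C-G)/np.linalg.norm(C-G),Z)) else o2
    print(d,"scene",[w2p(sc,G+o+ax*l+Y*w+n*.014).round(1).tolist() for l in(.065,-.065) for w in(-.03,.03)],"wrist rows",[w2p(c,G+o+ax*.065+n*a)[1].round(1) for a in(.014,-.014)])
    print("   top",[w2p(tp,G+o+ax*l+Y*w+n*a).round(1).tolist() for l,a in((.065,.014),(.065,-.014),(-.065,.014),(-.065,-.014)) for w in(-.03,.03)])
s=cv2.imread("pics/s8raw.png").min(2)
print("\n".join(f"{62+i:3d} "+"".join(" .:-=+*#%@"[min(9,v//26)] for v in r) for i,r in enumerate(s[62:108,170:220])))
t=cv2.imread("pics/t8raw.png").min(2)
print("\n".join(f"{185+i:3d} "+"".join(" .:-=+*#%@"[min(9,v//26)] for v in r) for i,r in enumerate(t[185:232,350:425])))
E
```

```text
[(168, 84), (169, 153), (170, 220), (202, 220), (203, 166), (204, 228), (205, 252), (222, 159), (223, 78), (224, 36)]
0 scene [[201.4, 69.5], [185.1, 75.9], [205.8, 98.5], [191.0, 104.7]] wrist rows [np.float64(172.1), np.float64(225.4)]
   top [[400.5, 217.6], [401.2, 193.9], [411.9, 218.6], [412.5, 194.9], [383.6, 221.7], [384.3, 200.6], [393.6, 222.6], [394.3, 201.4]]
6 scene [[200.9, 68.2], [184.6, 74.6], [207.1, 99.5], [192.1, 105.7]] wrist rows [np.float64(177.0), np.float64(230.1)]
   top [[402.1, 217.6], [402.8, 193.8], [413.0, 218.6], [413.5, 194.9], [380.1, 221.2], [380.8, 200.0], [389.8, 222.2], [390.4, 201.0]]
-6 scene [[201.8, 70.8], [185.6, 77.2], [204.5, 97.2], [189.7, 103.3]] wrist rows [np.float64(168.1), np.float64(220.8)]
   top [[399.1, 217.7], [399.8, 194.1], [410.8, 218.5], [411.4, 194.8], [387.3, 222.1], [388.0, 201.0], [397.7, 222.9], [398.3, 201.7]]
 62 . . .....                   ..                    
 63      ....                ..:..                    
 64      .....             .:-==-.                    
 65       .....         ..:=+***+-.             
[... 5376 characters left out ...]
###################################****************++++=-.. 
224 -:-=+**############################################****************++++=:. 
225 --=+**#############################################*****************++++=:.
226 -=++*################################################****************++++=:
227 =++*##################################################****************++++=
228 +***###################################################****************++++
229 **######################################################****************+++
230 *#######################################################*****************++
231 ###%%#####################################################****************+
```

```bash
python3 - <<'E'
from h import *
sc=arm.get_calibration("scene"); Y=np.cross(RX,Z); C=np.r_[RK,.069]+RX*.022
def edge(name,r0,r1):
    s=cv2.GaussianBlur(cv2.imread(f"pics/{name}raw.png").astype(np.float32).min(2),(1,5),0); P=[]
    for r in range(r0,r1):
        row=s[r]; hi=np.median(row[190:199]); 
        for c in range(196,225):
            if row[c]>=45>row[c+1]: P.append((r,c+(row[c]-45)/(row[c]-row[c+1]))); break
    P=np.array(P); k=np.polyfit(P[:,0],P[:,1],1); return k[0],np.polyval(k,(r0+r1)/2)
def pred(phi,dz):
    t=np.radians(phi); ax=Z*np.cos(t)-RX*np.sin(t); n=RX*np.cos(t)+Z*np.sin(t); q=[w2p(sc,C+Z*dz+ax*l-Y*.03+n*.014) for l in(.065,-.065)]; return (q[1][0]-q[0][0])/(q[1][1]-q[0][1])
for n,r0,r1,dz in(("s5",58,84,.16),("s6",58,80,.16),("s8",76,91,.09),("s4",65,80,.16)): print(n,edge(n,r0,r1),{f:round(pred(f,dz),3) for f in(-20,-12,-6,-3,0,3,6,12,20,30)})
E
```

```text
s5 (np.float64(0.19670703855335253), np.float64(202.97107937282996)) {-20: np.float64(-0.065), -12: np.float64(0.043), -6: np.float64(0.104), -3: np.float64(0.13), 0: np.float64(0.154), 3: np.float64(0.177), 6: np.float64(0.198), 12: np.float64(0.236), 20: np.float64(0.283), 30: np.float64(0.336)}
s6 (np.float64(0.11538767801173684), np.float64(200.55753500888346)) {-20: np.float64(-0.065), -12: np.float64(0.043), -6: np.float64(0.104), -3: np.float64(0.13), 0: np.float64(0.154), 3: np.float64(0.177), 6: np.float64(0.198), 12: np.float64(0.236), 20: np.float64(0.283), 30: np.float64(0.336)}
s8 (np.float64(0.08414203098842221), np.float64(202.81582284654885)) {-20: np.float64(-0.083), -12: np.float64(0.035), -6: np.float64(0.101), -3: np.float64(0.129), 0: np.float64(0.154), 3: np.float64(0.178), 6: np.float64(0.2), 12: np.float64(0.239), 20: np.float64(0.287), 30: np.float64(0.34)}
s4 (np.float64(0.33516780308314753), np.float64(206.85924344744004)) {-20: np.float64(-0.065), -12: np.float64(0.043), -6: np.float64(0.104), -3: np.float64(0.13), 0: np.float64(0.154), 3: np.float64(0.177), 6: np.float64(0.198), 12: np.float64(0.236), 20: np.float64(0.283), 30: np.float64(0.336)}
```

Edge slopes give the tilt as +6° after the first correction and −5° after the second (over-corrected), and −7.5° now after the touch. I'll rotate back 7.5° and re-centre from the end-face rows.

```bash
cat > e.py <<'E'
from h import *
sc=arm.get_calibration("scene"); Yv=np.cross(RX,Z)
def edge(s,r0,r1):
    s=cv2.GaussianBlur(s.astype(np.float32),(1,5),0); P=[]
    for r in range(r0,r1):
        for c in range(196,225):
            if s[r,c]>=45>s[r,c+1]: P.append((r,c+(s[r,c]-45)/(s[r,c]-s[r,c+1]))); break
    P=np.array(P); return np.polyfit(P[:,0],P[:,1],1)[0]
def pred(phi,C):
    t=np.radians(phi); ax=Z*np.cos(t)-RX*np.sin(t); n=RX*np.cos(t)+Z*np.sin(t); q=[w2p(sc,C+ax*l-Yv*.03+n*.014) for l in(.065,-.065)]; return (q[1][0]-q[0][0])/(q[1][1]-q[0][1])
def phi_of(sl,C):
    g=np.arange(-25,35,.25); return g[np.argmin([abs(pred(f,C)-sl) for f in g])]
def dr_of(c,tcp,phi,dz,rows):
    t=np.radians(phi); ax=Z*np.cos(t)-RX*np.sin(t); n=RX*np.cos(t)+Z*np.sin(t)
    return least_squares(lambda x:[w2p(c,tcp+RX*x[0]+Z*dz+ax*.065+n*a)[1]+1.7-q for a,q in zip((.014,-.014),rows)],[.015])
E
python3 - <<'E'
from e import *
zz=np.load("pics/c3.npz"); R=zz["R"]; tcp=arm.current_ee_pos(); c=cal("Q"); ph=-7.5
x=dr_of(c,tcp,ph,-.0325,(169,222.3)); print("dr",x.x,x.fun)
t=np.radians(ph); ax=Z*np.cos(t)-RX*np.sin(t); M=Rt.from_rotvec(Yv*t).as_matrix(); M=M if (M@ax)[2]>.9999 else M.T
v=M@(RX*x.x[0]-Z*.0325); R2=M@R; C=np.r_[RK,.069]+RX*.022; p2=C-v; print("v",v@RX,v[2])
arm.move_to(p2+Z*.12,R2); arm.sleep(.3); c,im=shot("wrist","R"); _,s=shot("scene","s9"); tcp=arm.current_ee_pos()
m=im.min(2); rows=[(150+i,int(g)) for i,g in enumerate(m[150:245,203:210].mean(1)) if 0<i and abs(int(g)-int(m[149+i,203:210].mean()))>20]; print(rows)
a=w2p(sc,C+Z*.185-Yv*.03+RX*.014)[1]; b=w2p(sc,C+Z*.055-Yv*.03+RX*.014)[1]; print("rows",a,b)
sl=edge(s.min(2),int(a)+6,min(int(b)-3,91)); print("phi",sl,phi_of(sl,C+Z*.12))
print("exp rows",[w2p(c,tcp+v+Z*.065+RX*q)[1]+1.7 for q in(.014,-.014)]); np.savez("pics/c3.npz",p=p2,R=R2,v=v)
E
```

```text
dr [0.01304198] [-0.04443347  0.04426734]
v 0.017172558161124098 -0.030519631818035558
[(168, 75), (169, 171), (170, 237), (202, 189), (204, 244), (221, 220), (222, 140), (223, 57), (224, 19)]
rows 61.95289873774533 92.11686250963268
phi 0.14257293821794895 -1.5
exp rows [np.float64(169.02201693505532), np.float64(222.33587829135675)]
```

Now −1.5° and the rows match. Inserting.

```bash
cat >> e.py <<'E'
def ins(p,R):
    arm.move_l(p+Z*.08,R,feed=.12); arm.sleep(.2); f0=arm.current_force()
    for dz in(.065,.058,.052,.046,.036,.026,.016,.010,.006,.003,.001,-.001):
        arm.move_l(p+Z*dz,feed=.05); f=arm.current_force()-f0
        if abs(f).max()>4: print(dz,f.round(1)); return dz<.008
    print(dz,f.round(1)); return True
E
python3 - <<'E'
from e import *
z=np.load("pics/c3.npz"); p,R=z["p"]+RX*.001,z["R"]
if ins(p,R):
    arm.grip(.08); arm.move_l(arm.current_ee_pos()+Z*.18,feed=.2); arm.sleep(.3); shot("wrist","T"); _,s=shot("scene","s10"); m=s.min(2)
    print("\n".join(f"{84+2*i:3d} "+"".join(" .:-=+*#%@"[min(9,v//26)] for v in r) for i,r in enumerate(m[84:136:2,165:235])))
    for k in(4,3):
        C=np.r_[RK,.069]+RX*.044*(k-2.5); print(k,[w2p(sc,C+Z*l+Yv*w+RX*.014).round(1).tolist() for l in(.065,-.065) for w in(-.03,.03)])
print(arm.current_t())
E
```

```text
-0.001 [-1.1 -0.2  1. ]
 84                                 .:--.                                 
 86                     ...:::...:-=+***+:.                               
 88                 ..::::::-==++***#####*=:                              
 90              .:::...:=+********######*=:.                             
 92              ...    :+*########**++=----::.                           
 94               ..    .-+*##**++=-----=+****+:.                         
 96               ...  .---===------=++***#####*=.                        
 98                ...::------==+********######*=:                        
100         ....:-------------=*##########**+==--:                        
102         :-=++**++==--==----=*####**+==-------:.                       
104         .:-=========-===----=+++=----:-------:.                       
106           .:-=======-=++=--------:---::---::--.                       
108            .:--======-==--------------:-------:.                      
110              .--========----------:-----------:..                     
112               .:-=====
[... 312 characters left out ...]
===---:---::--=++++=-.              
122                      :++******+=---::---::------=+***++-:             
124                       :=+******+=--:::-----==+++++****+=-.            
126                        .-++*****+=----==+++++++++**++=:.              
128                         .-++*****+===+*****+*+++=-:.                  
130                           .=+*******++++**++-:..                      
132                            .-++******++=-:.                           
134                             .-=++++-:..                               
4 [[210.2, 97.6], [194.8, 104.0], [213.8, 123.1], [199.6, 129.4]]
3 [[204.5, 90.0], [189.2, 96.2], [208.4, 115.8], [194.4, 121.8]]
65.1333
```

Two are standing upright in bays 4 and 3. For the others I'll grip closer to the middle so they don't swing.

```bash
cat >> e.py <<'E'
import h
def edge2(s,C):
    s=cv2.GaussianBlur(s.astype(np.float32),(1,5),0); a,b=[w2p(sc,C+Z*l-Yv*.03+RX*.014) for l in(.065,-.065)]; P=[]
    for r in range(int(a[1])+7,int(b[1])-3):
        c0=int(a[0]-5)
        for c in range(c0,c0+25):
            if s[r,c]>=45>s[r,c+1]: P.append((r,c+(s[r,c]-45)/(s[r,c]-s[r,c+1]))); break
    P=np.array(P); k=np.polyfit(P[:,0],P[:,1],1); e=np.abs(np.polyval(k,P[:,0])-P[:,1]); P=P[e<2*np.median(e)+.3]; return np.polyfit(P[:,0],P[:,1],1)[0],len(P)
def check(k,C,name):
    arm.sleep(.3); c,im=shot("wrist","w"+name); _,s=shot("scene","s"+name); m=im.min(2)[:,203:210].mean(1); sl,n=edge2(s.min(2),C)
    print("phi",phi_of(sl,C),sl,n,"rows exp",[(w2p(c,C+Z*.065+RX*q)[1]+1.7).round(1) for q in(.014,-.014)],"seen",[(r,int(m[r])) for r in range(130,260) if abs(m[r]-m[r-1])>25])
E
python3 - <<'E'
from e import *
h.AOFF=.010
grab(0); over(2); C=np.r_[RK,.069]+RX*.044*(-.5)+Z*.16; check(2,C,"b2"); print(arm.current_t())
E
```

```text
w 0.058672437702858 30.012511610984802
phi -1.75 0.15458783451814825 22 rows exp [np.float64(149.3), np.float64(191.5)] seen [(149, 98), (150, 203), (151, 245), (172, 171), (173, 139), (174, 226), (191, 181), (192, 148), (193, 122)]
73.1417
```

No swing this time: φ≈−1.7° and the rows match. Inserting in bay 2, then bay 1.

```bash
python3 - <<'E'
from e import *
h.AOFF=.010
p,R=place(2)
if ins(p,R):
    arm.grip(.08); arm.move_l(arm.current_ee_pos()+Z*.2,feed=.2)
    # confirm cassette3 position still as measured
    grab(2); over(1); C=np.r_[RK,.069]+RX*.044*(-1.5)+Z*.16; check(1,C,"b1")
print(arm.current_t())
E
```

```text
-0.001 [ 0.4 -0.9  1.5]
w 0.05871139157412525 30.02811312675476
phi -2.5 0.16200397648695603 22 rows exp [np.float64(149.2), np.float64(191.5)] seen [(149, 86), (150, 194), (151, 243), (173, 142), (174, 178), (175, 240), (191, 197), (192, 161), (193, 130)]
87.8083
```

```bash
python3 - <<'E'
from e import *
h.AOFF=.010
p,R=place(1)
if ins(p,R):
    arm.grip(.08); arm.move_l(arm.current_ee_pos()+Z*.2,feed=.2)
    arm.move_to((.58,.0,.32),down(0)); arm.sleep(.4); c,im=shot("wrist","V"); _,s=shot("scene","sV"); _,t=shot("top","tV")
    print("basin",locate(im,c,.07,.042,(.685,.061)))
    for n,r,z in(("large",.034,.053),("small",.0165,.092)): print(n,locate(im,c,r,z,(.684,.060),.02))
    m=s.min(2)
    print("\n".join(f"{64+2*i:3d} "+"".join(" .:-=+*#%@"[min(9,v//26)] for v in r) for i,r in enumerate(m[64:136:2,160:235])))
    for k in(1,2,3,4):
        C=np.r_[RK,.069]+RX*.044*(k-2.5); print(k,[w2p(sc,C+Z*.065+Yv*w+RX*a).round(0).tolist() for w,a in((-.03,.014),(.03,.014),(.03,-.014),(-.03,-.014))])
    j=s.astype(int); print("jar region, R channel"); print("\n".join("".join(" .:-=+*#%@"[min(9,v//26)] for v in r) for r in s[215:285:2,295:355,2]))
    print("flange exp",w2p(sc,(.4788,.3655,.118)),w2p(sc,(.4788,.3655+.032,.118)),w2p(sc,(.4788,.3655-.032,.118)))
print(arm.current_t())
E
```

```text
-0.001 [ 0.9 -0.7  2.6]
basin (array([0.6845, 0.061 ]), np.float32(402.6759))
large (array([0.6955, 0.05  ]), np.float32(42.787544))
small (array([0.6895, 0.0605]), np.float32(145.42053))
 64 --::...                              .................................     
 66 ...               .              ...........        ..............        .
 68                              ...............            .... .           ..
 70                            .::..:..............                         ...
 72                       .:--=**=:...........   ........                ...:::
 74                  .:-==++***##+:..... .. ... ......:::...............:::::::
 76               .-+**#****#####*-.          ..........::::::::::::::::::.....
 78               .-+########**+==-:........... ..........::::::::::::.........
 80                .-+##**+==--=+++=:........... ...........::::::.............
 82                .:-=====+*******+-...........  .............................
 84                 .:--=***########+-............... .........................
 86                 .:---=*#####
[... 3780 characters left out ...]
...................::::::::.....................
.......................  .............................. ....
....................................................... ....
.................................................... .. . ..
............................................................
..................................................... ......
................................... ........................
............................................................
............................................................
............................................................
flange exp [334.78787869 236.84920044] [342.86551907 245.38002511] [326.93367483 228.55143895]
96.6167
```

```bash
python3 - <<'E'
from e import *
c=cal("V"); m=cv2.imread("pics/Vraw.png").min(2); x0,y0=w2p(c,(.684,.06,.05)).astype(int); print(x0,y0)
print("\n".join(f"{r:3d} "+"".join(" .:-=+*#%@"[min(9,v//26)] for v in m[r,x0-56:x0+56:1]) for r in range(y0-56,y0+52,2)))
for n,p,r in(("large",(.6835,.06,.053),.034),("small",(.6835,.06,.092),.0165)): print(n,[(w2p(c,np.add(p,d))-[x0-56,0]).round(0).tolist() for d in((r,0,0),(-r,0,0),(0,r,0),(0,-r,0))])
E
```

```text
205 73
 17 ........................................:-+**#%%%@@@@@@@@@@@@@@%%%#*+-..........................................
 19 ...................................:-=*%@@@@@@@@@@@@@@@@@@@@@@@@@@@@@@@%#+-::...................................
 21 ...............................:=*%@@@@@@@@@@@@@@@@%%%#%%%%@%%%@@@@@@@@@@@@@@%*=:...............................
 23 ............................-+%@@@@@@@@@@%%%%%%%%%%%%%%%%%%%%%%%%%%%%%@@@@@@@@@@@%+-:...........................
 25 .........................:=%@@@@@@@@%%%%%%%%%%%%%%%%%%%%%%%%%%%%%%%%%%%%%%%@@@@@@@@@%*-:........................
 27 ......................:=%@@@@@@@%%%%%%%%%%%%%%%%%%%%%%%%%%%%%%%%%%%%%%%%%%%%%%%@@@@@@@@%*-......................
 29 ....................-*%@@@@@@%%%%%%%%%%%%%%%%%%%%%%%%%%%%%%%%%%%%%%%%%%%%%%%%%%%%%@@@@@@@@*-....................
 31 ..................:+@@@@@@@%%%%%%%%%%%%%%%%%%%%%%%%%%%%%%%%%%%%%%%%%%%%%%%%%%%%%%%%%%@@@@@@@*-..................
 33 ................:=%@@@@@%%%%%%%%%%%%%%%%%%%%%%%%%%%%%%%%%%%%%%%%%%%%%%%%%%%%%%%%%%%%%%%@@@@@@@*-................
 35 ...............=%@@@@@%%%%%%%%%%%%%%
[... 4651 characters left out ...]
.................-*@@@@@@@@@@@@@%%@@@@%@@@@@@@@@@@@@@@@@@@@@@@@@@@@@@@@@@@@@@@@@@@@@*-...................
117 ..........................:=#@@@@@@@@@@@%@@@@@@@@@@@@@@@@@@@@@@@@@@@@@@@@@@@@@@@@@@@@@@@#=:.....................
119 .............................:-*%@@@@@@@@@@@@@@@@@@@@@@@@@@@@@@@@@@@@@@@@@@@@@@@@@@@@#=:........................
121 .................................:+%@@@@@@@@@@@@@@@@@@@@@@@@@@@@@@@@@@@@@@@@@@@@@@#=:...........................
123 ....................................:=+#%@@@@@@@@@@@@@@@@@@@@@@@@@@@@@@@@@@@@#+=:...............................
large [[55.0, 46.0], [57.0, 100.0], [30.0, 74.0], [82.0, 74.0]]
small [[51.0, 57.0], [52.0, 86.0], [38.0, 72.0], [65.0, 72.0]]
```

All four cassettes stand in their bays, the nest is intact and the stopper is seated flush. Handing in.

```bash
python3 -c "
from rig import arm
print(arm.sign_off(),arm.current_t())"
```

```text
the job is handed in; nothing more can be done
the job is handed in; nothing more can be done
```

The job is handed in at about 97 s of the 208 s allowed: the stopper is seated in the jar, the large and small pots are nested in the steel basin (no medium pot was there), and four cassettes stand one to a bay, though the final check was by camera numbers because all 14 picture views were used, and I did not re-measure the bottles, soap pump and tape.

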